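# Change over the pickup-cover polisher

## Robot

A 6-joint arm with a two-finger parallel gripper is mounted at the origin on the work surface. World frame = base frame: x ahead of the robot, y to its left, z up, the work surface at z = 0. Lengths are in m, angles in rad, forces in N, time in s.
With the tool pointing down it reaches from about 0.275 to 0.875 m from the base axis. Payload 12.5 kg.
Tool frame: the origin (TCP) lies between the finger pads; the fingertips stand 14 mm ahead of it and the grasp point (between the pads) lies 5 mm behind it; z points along the fingers, y is the direction in which the jaws open and shut (so a half turn about z gives the same grasp; the last joint's range is limited). The gripper opens to 85 mm and grips with 20 to 120 N. Pads are 22 mm wide; open, the fingers measure 114 mm over their backs; the gripper's body (76 mm by 85 mm) begins 54 mm behind the grasp point. The pads swing forward as they close: fully open they stand 13 mm farther back than shut.
Start: joints at [1.223, 0.351, 1.652, -0, 1.139, -0.085], TCP at [0.143, 0.531, 0.214] pointing down, gripper open.
Joint ranges: [-2.75, 2.75], [-0.79, 2.1], [0.01, 2.65], [-1.57, 4.71], [0.07, 3.14], [-2.87, 2.87]. Speed limits (rad/s): [2.22, 2.22, 2.79, 3.14, 3.14, 3.14].

## Interface

Orientations are given as a unit quaternion [w, x, y, z].
In Python, from rig import env, snapshot, ticket, spot_in, cut_out, mark_of gives the robot as it stands. The module is installed in compiled form; this text tells all that it offers.
- The arm moves only by the tool servo_tool, never from a script. Its argument "increments" is a list of rows, each a list of 3 entries, a list of its own where there are three numbers: the turn, a rotation vector about the tool's x, y, z in rad, then the shift along the tool's x, y, z in mm, then the finger opening in mm, from 0 to 85.4. In form: [[[wx, wy, wz], [tx, ty, tz], hand], ...]. A call has 1 to 10 rows; each row shifts and turns the commanded pose from where the row before left it, along the tool's axes as they then stand; what a row does not reach is not made up. A row lasts 1/8 s, in which the tool goes at most 62.5 mm and 10.7 degrees, less where a joint would pass 70% of its speed; a pose out of reach is approached as far as the arm can. A call is refused whole if a number of a shift passes 62.5 or a number of a turn 0.188, either way. A call with a gripper value outside its range is refused whole. The fingers move at their own pace and stop on an object; "newtons" is the grip in N (left out, the last holds). Time passes only in rows, so rows that do not move let the fingers close. It gives the time, the measured TCP pose, the force and the opening at its end, in the units of the state.
- env.observe(): the state, without advancing time (a new reading comes with each control period).
- snapshot(name): name is "side" or "top"; returns a dict with "image" (420x560x3 uint8, red, green, blue), "fovy" (degrees; the focal length in pixels is half the picture's height over the tangent of half this angle, whatever the lens; pixels are square), "cx", "cy" (the principal point, pixels), "origin" and "rotation" of the camera in the world. Camera axes: x right, y up, looking along -z (the intrinsics and any distortion apply to the point x, -y, -z); pixel columns grow to the right and rows downward; lengths in m; the calibration is good to about 2 mm. A picture is of the moment at which its call begins. There is no depth.
- ticket.job_done(): hands the job in, once; it reports no verdict.
Trained networks look in a picture, given as the dict that the camera call returned (one of the last four; its "shot" number tells which), for a name from the list of things; names that differ only in an ending like _2 or _b are one class to them, and where a whole thing is asked for, a point or a joint stands for the part that bears it (a point fixed in the world has none). Each returns a list of dicts, best first, with "confidence" (0 to 1); they miss things now and then, are a little off and sometimes report something else, mostly with a low value. They report only what shows in the picture. A call takes as long as a camera call.
- spot_in(picture, target): "centre" ([row, column] in pixels, amid what is visible of it).
- cut_out(picture, target): "pixels" (420x560 bool, what is visible of it) and "centre" ([row, column] in pixels, amid what is visible of it).
- mark_of(picture, target): "centre" ([row, column] in pixels: a listed point, or the origin of a listed thing).
The state is a dict: "time_s": time; "qpos": joint angles; "joint_velocities": joint speeds; "tau": joint torques, N m; "ee_pos": TCP position; "tcp_rot": TCP orientation; "force": force on the tool from outside, world axes, zero at the start; "moment": the same for the moment, N m; "opening": finger opening in m.
Only numpy, scipy, OpenCV 4.12 (cv2) and the standard library are available. Lean on these libraries where they do the work, as an engineer would, in place of code of your own. Each camera call takes 0.05 s, during which the arm holds its last target.

## Task

Change over the polishing machine: first take both finished cream pickup covers from its catch tray and set them down gently (not dropped) flat and side by side on the floor of the open walnut case, then lift the polishing head out of its wooden stand, turn it until its four splines mesh with the cross-shaped socket in the machine's funnel, and push it fully home against the spring until its blue disc sits flush on the funnel's rim. Finish while still gripping the head and pressing it home, because the spring pushes it back out if you let go; leave the tremolo arm, tuning key, picks and polish bottle where they are.

Things in the scene. Friction and masses are not known exactly. Their poses are not given: they have to be found in the camera images.
- cover_a_center (a point): centre of a cream plastic single-coil pickup cover, a loose block 18 x 70 x 22 mm (x, y, z of the point's axes; z up), about 30 g, lying on the floor of the machine's steel catch tray. Its long side is its y; grip it across its 18 mm width (its x) from above. This point lies 11 mm above its underside.
- cover_b_center (a point): centre of the second cover, the same in every way as the first; the two lie 85 to 110 mm apart in the tray.
- tray_floor (a point): centre of the inner floor of the catch tray (floor 5 mm above the counter), inside 210 x 140 mm (x, y), rim 16 mm above the counter. The tray is part of the machine; its +y wall abuts the green housing, which is 160 x 180 x 85 mm high (its near side 75 mm from this point). z up.
- case: the open walnut case, fixed, 200 x 130 mm outside (its x, y) and 34 mm high, walls and floor 5 mm thick; origin at the centre of its underside, so the inner floor is 5 mm above the origin. Empty at the start; both covers fit side by side, long sides along its y, for example 40 mm either way along x from the centre.
- head_grip (a point): centre of the polishing head's grip, a square orange block 28 x 28 mm, 55 mm high (top 27.5 mm above this point, foot 27.5 mm below), its faces square to this point's x and y. Under it come a blue disc 66 mm across, 10 mm thick, and a steel stem. z up along the stem. About 160 g, loose, upright in the stand, the disc resting on the stand's top: lift it over 40 mm to clear.
- head_disc_under (a point): point on the head's axis at the underside of the blue disc, 37.5 mm below the grip's centre; this face comes to sit on the funnel's rim. The stem goes 34 mm down from here, cross-shaped in section: four splines along x and y (square to the grip's faces), 24 mm across and 7 mm thick with a rounded tip (3.5 mm radius).
- stand: dark wooden stand for the head, fixed: a tube 50 mm outside and 40 mm inside diameter, 74 mm high, with a foot 84 mm across and 6 mm thick; origin at the centre of its underside.
- socket_rim (a point): centre of the round rim of the metal funnel on top of the machine's spindle (49 mm across), 125 mm above the counter, 40 mm above the green housing. The funnel is 41 mm wide inside at the rim and narrows to 28 mm at 12 mm depth, where the socket starts. z up; x and y along the socket's slots. The spindle's angle differs each time; its brake holds up to about 1.5 N m.
- socket_slots (a point): mouth of the cross-shaped brass socket, 12 mm below the rim on the same axis, same axes. Two crossed slots along x and y, 10 mm wide and 27 mm from end to end (1.5 mm play round the stem), straight down, so the stem fits every 90 degrees. A stem that is not aligned stands on the brass with its disc still 22 mm above the rim.
- plunger (a joint): travel in m of the black sprung plunger in the bottom of the socket, 0 at rest with its top 24 mm below the rim; the stem tip meets it when the disc is still 10 mm above the rim, and it reads about 0.010 with the disc flush on the rim. The spring pushes up with 5 N at rest and 10 N when the head is home.
- tremolo_mid (a point): bystander: middle of the straight part of a chrome tremolo arm, about 170 mm long and 8 to 12 mm thick, lying on the counter.
- tuning_key: bystander: a brass tuning key, 41 x 32 x 12 mm, lying on the counter; origin on its underside.
- picks: bystander: a stack of brown horn picks 30 mm across and 15 mm high; origin at the centre of its underside.
- polish: bystander: an amber polish bottle, 52 mm across and 130 mm high, standing at the back; origin at the centre of its underside.

How it is judged:
On the way:
1. both covers lie in the walnut case, released, while the head still stands in its stand (x of cover_a_center in the frame of case between -0.094 and 0.094 m and y of cover_a_center in the frame of case between -0.06 and 0.06 m and z of cover_a_center in the frame of case between 0 and 0.032 m and contact force between each of cover_a, cover_b and the fingers below 0.1 N and linear speed of each of cover_a, cover_b below 0.05 m/s and x of cover_b_center in the frame of case between -0.094 and 0.094 m and y of cover_b_center in the frame of case between -0.06 and 0.06 m and z of cover_b_center in the frame of case between 0 and 0.032 m and distance of head_grip from where it was at the start of the episode below 0.02 m), for 0.2 s.
At the end, for the whole second after the job is handed in: Both covers lie released and still in the case; the stem is meshed in the socket, within 0.09 rad and 4 mm of its axis, disc within 3 mm of the rim, plunger down more than 7 mm and pushing back over 4 N; the head is still and still gripped (over 2 N) (x of cover_a_center in the frame of case between -0.094 and 0.094 m and y of cover_a_center in the frame of case between -0.06 and 0.06 m and z of cover_a_center in the frame of case between 0 and 0.032 m and contact force between each of cover_a, cover_b and the fingers below 0.1 N and linear speed of each of cover_a, cover_b below 0.05 m/s and x of cover_b_center in the frame of case between -0.094 and 0.094 m and y of cover_b_center in the frame of case between -0.06 and 0.06 m and z of cover_b_center in the frame of case between 0 and 0.032 m and z of head_disc_under in the frame of socket_rim between -0.004 and 0.003 m and horizontal distance between head_disc_under and socket_rim below 0.004 m and angle between the z axis of head_grip and the z axis of socket_rim, either way round below 0.09 rad and value of joint plunger above 0.007 m and contact force between head and plunger above 4 N and contact force between head and the fingers above 2 N and linear speed of head below 0.02 m/s); the arm keeps its last pose, push and grip.
It fails at once if a bystander was moved by more than 25 mm (distance of any of tremolo_mid, tuning_key, picks, polish from where it was at the start of the episode above 0.025 m).
It fails at once if a cover was dropped from a height (falling free faster than 0.8 m/s) ((linear speed of cover_a above 0.8 m/s and contact force between cover_a and the fingers below 0.05 N) or (linear speed of cover_b above 0.8 m/s and contact force between cover_b and the fingers below 0.05 N)).
It also fails if it takes over 67 s, if anything falls off the work surface, if the arm or the gripper's body presses on something with over 40 N, if the wrist force passes 120 N, or if a joint passes its speed limit or range.

## Working session

There is one attempt and no reset: what is moved stays moved. The work goes in short steps, Python scripts to look and compute and a tool call to move; the robot and the scene stay as the last step left them, time stands still between calls to the robot, and variables do not carry over. Pictures are saved under pics/ and viewed, and the job is handed in when it is done.

Besides the shell and the picture viewer there is one more tool, called after ">>>" as a command line: name --argument value ..., lists and objects as JSON in quotes. servo_tool: Moves the arm, as the interface text tells. Its arguments: {"type":"object","properties":{"increments":{"type":"array","items":{"type":"array"}},"newtons":{"type":"number"}},"required":["increments"]}

```bash
mkdir -p pics; ls; cat > h.py <<'E'
import numpy as np, cv2
from rig import env, snapshot, ticket, spot_in, cut_out, mark_of
def save(p,n): cv2.imwrite('pics/'+n+'.png', p['image'][:,:,::-1])
E
python3 - <<'E'
from h import *
s=env.observe(); print({k:np.round(v,4).tolist() for k,v in s.items()})
for n in ('side','top'):
    p=snapshot(n); save(p,n+'0')
    print({k:(v if np.isscalar(v) else np.array(v).tolist()) for k,v in p.items() if k!='image'})
    for t in ['cover_a_center','tray_floor','case','head_grip','head_disc_under','stand','socket_rim','socket_slots','tremolo_mid','tuning_key','picks','polish']:
        print(t,[(np.round(d['centre'],1).tolist(),round(d['confidence'],2)) for d in mark_of(p,t)])
E
```

```text
pics
{'time_s': 0.0, 'qpos': [1.2234, 0.3512, 1.6524, -0.0, 1.1391, -0.0846], 'joint_velocities': [-0.0014, 0.0009, 0.0008, -0.001, -0.0001, 0.0008], 'tau': [-0.0008, -50.6096, -29.1416, -0.0001, 0.0044, 0.0], 'ee_pos': [0.1427, 0.5308, 0.2136], 'tcp_rot': [-0.0001, 0.131, 0.9914, -0.0006], 'force': [0.4943, 0.6085, -0.4702], 'moment': [-0.0169, -0.0034, 0.0198], 'opening': 0.0852}
{'fovy': 55.08183584304358, 'cx': 276.518204704005, 'cy': 206.43082348724906, 'origin': [0.30165997530704614, 0.6162202207737107, 0.5981565334192326], 'rotation': [-0.20105863023353976, -0.09641786469673413, 0.44780694958185263, 0.8658798753188175], 'shot': 1}
cover_a_center [([240.1, 301.2], 0.58)]
tray_floor [([238.0, 277.7], 0.63)]
case [([188.4, 346.8], 0.77)]
head_grip [([376.4, 276.4], 0.73)]
head_disc_under [([390.4, 275.9], 0.56)]
stand []
socket_rim [([391.7, 275.2], 0.61), ([239.4, 238.9], 0.56)]
socket_slots [([242.1, 242.0], 0.96)]
tremolo_mid [([245.1, 364.8], 0.83)]
tuning_key [([317.8, 352.5], 0.57), ([223.8, 265.3], 0.17)]
picks [([175.8, 278.9], 0.64)]
polish [([216.0, 216.7], 0.9), ([188.5, 343.4], 0.26)]
{'fovy': 44.234901764768296, 'cx': 284.22586915987534, 'cy': 209.93575661617797, 'origin': [0.4154207162839947, -0.0201245858186824, 1.4473666244220977], 'rotation': [0.7150160468422634, 0.03844408996660768, -0.0365272433242559, -0.6970938711535428], 'shot': 2}
cover_a_center [([216.0, 295.8], 0.43)]
tray_floor [([196.8, 289.6], 0.97), ([258.9, 145.9], 0.48), ([137.9, 301.2], 0.35)]
case [([232.1, 388.1], 0.89)]
head_grip [([255.4, 144.2], 0.69)]
head_disc_under [([260.2, 148.6], 0.65)]
stand [([258.8, 154.8], 0.88)]
socket_rim [([190.2, 230.2], 0.77)]
socket_slots [([191.9, 226.2], 0.84)]
tremolo_mid [([270.6, 307.5], 0.72)]
tuning_key [([273.5, 232.4], 0.65)]
picks [([161.0, 379.5], 0.52)]
polish [([137.5, 298.1], 0.65), ([266.8, 305.4], 0.54)]
```

View pics/side0.png

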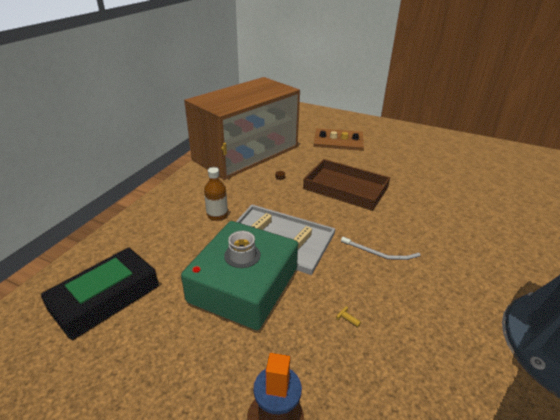

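View pics/top0.png

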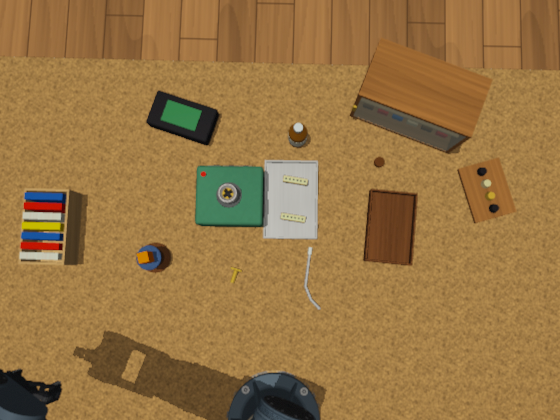

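```bash
cat >> h.py <<'E'
from scipy.spatial.transform import Rotation as Ro
def R_(p):
    q=p['rotation']; return Ro.from_quat([q[1],q[2],q[3],q[0]]).as_matrix()
def f_(p): return 210/np.tan(np.radians(p['fovy']/2))
def plane(p,rc,z):
    rc=np.atleast_2d(rc).astype(float); f=f_(p)
    d=np.c_[(rc[:,1]-p['cx'])/f,-(rc[:,0]-p['cy'])/f,-np.ones(len(rc))]@R_(p).T
    o=np.array(p['origin']); return o+d*((z-o[2])/d[:,2])[:,None]
def proj(p,X):
    X=np.atleast_2d(X); c=(X-np.array(p['origin']))@R_(p); f=f_(p)
    return np.c_[p['cy']-f*c[:,1]/-c[:,2], p['cx']+f*c[:,0]/-c[:,2]]
E
python3 - <<'E'
from h import *
P={}
for n in ('side','top'):
    p=snapshot(n); P[n]=p
    print(n, [k for k in p])
    for t,z in [('cover_a_center',.016),('tray_floor',.005),('case',0),('head_grip',.0),('stand',0),('socket_rim',.125),('tremolo_mid',.005),('tuning_key',0),('picks',0),('polish',0)]:
        for d in cut_out(p,t):
            if d['confidence']<.25: continue
            m=d['pixels'].astype(np.uint8)
            r=cv2.minAreaRect(np.argwhere(m)[:,::-1].astype(np.float32))
            print(t,round(d['confidence'],2),'n',m.sum(),'c',np.round(d['centre'],1),'rect(cx,cy)',np.round(r[0],1),np.round(r[1],1),round(r[2],1), 'w',plane(p,d['centre'],z)[0].round(4))
        for d in mark_of(p,t): print('   mark',np.round(d['centre'],1),round(d['confidence'],2),plane(p,d['centre'],{'head_grip':.1115}.get(t,z))[0].round(4))
    im=p['image']
    if n=='top': c=im[140:290,120:430]; cv2.imwrite('pics/topz.png',cv2.resize(c,(775,375),interpolation=cv2.INTER_CUBIC)[:,:,::-1])
    cv2.imwrite('pics/'+n+'_sock.png',cv2.resize(im[170:220,200:260] if n=='top' else im[220:280,205:275],None,fx=8,fy=8,interpolation=cv2.INTER_CUBIC)[:,:,::-1])
    cv2.imwrite('pics/'+n+'_head.png',cv2.resize(im[235:285,120:180] if n=='top' else im[340:420,240:320],None,fx=7,fy=7,interpolation=cv2.INTER_CUBIC)[:,:,::-1])
E
```

```text
side ['image', 'fovy', 'cx', 'cy', 'origin', 'rotation', 'shot']
cover_a_center 0.66 n 188 c [238.3 302.1] rect(cx,cy) [303. 236.] [ 9.9 21.2] 45.0 w [ 0.5449 -0.0377  0.016 ]
   mark [239.2 300.9] 0.54 [ 0.5461 -0.0336  0.016 ]
tray_floor 0.98 n 10732 c [263.  250.3] rect(cx,cy) [256.8 261.5] [ 96.2 153.4] 43.4 w [0.6162 0.0742 0.005 ]
   mark [235.4 277.4] 0.55 [ 0.6045 -0.034   0.005 ]
case 0.81 n 2820 c [182.3 345.6] rect(cx,cy) [344.8 183.8] [84.8 38.3] 16.4 w [ 0.537  -0.3357  0.    ]
   mark [188.6 342. ] 0.86 [ 0.5358 -0.2999  0.    ]
head_grip 0.78 n 2181 c [386.4 277.1] rect(cx,cy) [278.3 383.9] [48.5 60.2] 9.5 w [0.4466 0.2958 0.    ]
head_grip 0.4 n 2725 c [182.4 345.9] rect(cx,cy) [345.6 182.8] [82.9 37.8] 17.5 w [ 0.5361 -0.3355  0.    ]
   mark [373.9 276.6] 0.98 [0.4277 0.3401 0.1115]
stand 0.76 n 609 c [414.1 267.9] rect(cx,cy) [275.  409.5] [19. 56.] 90.0 w [0.4399 0.3411 0.    ]
socket_rim 0.73 n 744 c [247.4 241.9] rect(cx,cy) [241.5 247. ] [32. 25.] 90.0 w [0.585  0.1556 0.125 ]
   mark [237.5 238.8] 0.55 [0.6036 0.1345 0.125 ]
tremolo_mid 0.72 n 224 c [249.7 369
[... 1931 characters left out ...]
] 82.4 w [ 0.3898 -0.0902  0.005 ]
   mark [196.1 227. ] 0.67 [0.604  0.1478 0.005 ]
   mark [269.7 305.2] 0.56 [ 0.4038 -0.0766  0.005 ]
tuning_key 0.54 n 82 c [274.9 232.2] rect(cx,cy) [233.5 273.5] [ 8.  13.9] 29.1 w [0.3842 0.1257 0.    ]
   mark [215.8 298.9] 0.58 [ 0.5539 -0.0559  0.    ]
   mark [275.1 234.6] 0.5 [0.3839 0.119  0.    ]
   mark [192.8 226.5] 0.2 [0.614  0.1502 0.    ]
picks 0.66 n 85 c [159.3 379.5] rect(cx,cy) [379.5 161. ] [10.  9.] 90.0 w [ 0.7212 -0.2816  0.    ]
   mark [161.9 378. ] 0.4 [ 0.7136 -0.2774  0.    ]
polish 0.97 n 401 c [134.  301.2] rect(cx,cy) [298. 135.] [24. 20.] 90.0 w [ 0.7892 -0.0572  0.    ]
   mark [137.5 297.5] 0.73 [ 0.7787 -0.0469  0.    ]
```

```bash
python3 -c "
import cv2,numpy as np
a=[cv2.imread('pics/%s.png'%n) for n in('top_sock','side_sock','top_head','side_head')]
a=[cv2.resize(x,(390,290)) for x in a]
cv2.imwrite('pics/mont.png',np.vstack([np.hstack(a[:2]),np.hstack(a[2:])]))"
```

```text
(no output)
```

View pics/topz.png

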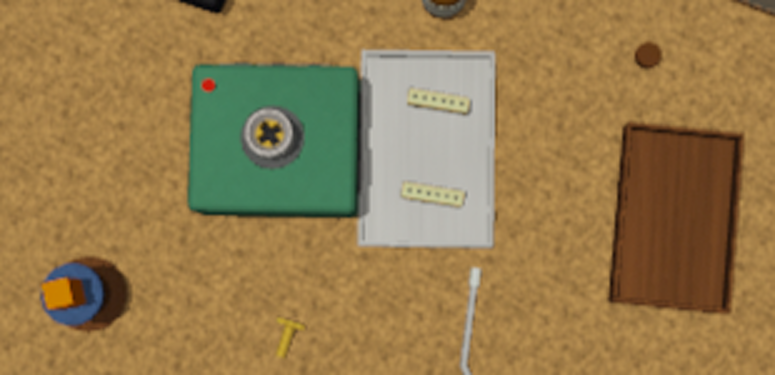

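View pics/mont.png

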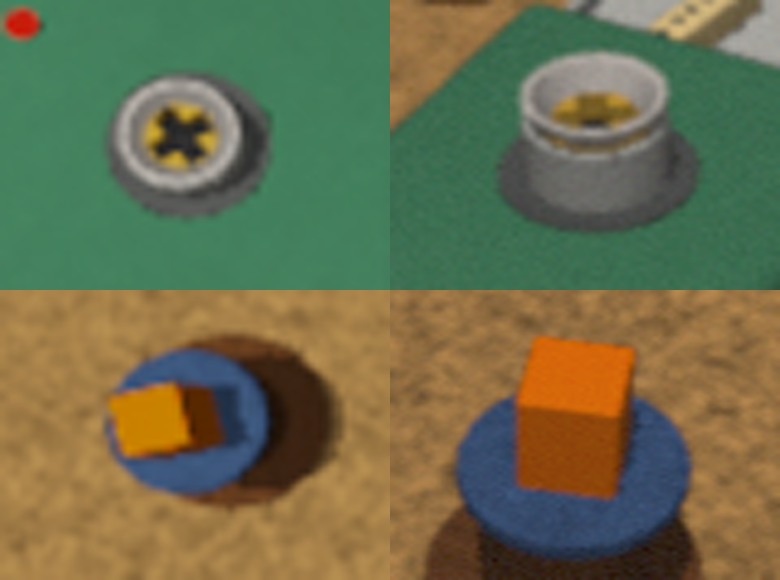

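```bash
cat >> h.py <<'E'
from scipy.optimize import minimize
def box(x,y,yaw,sx,sy,z0,z1):
    c,s=np.cos(yaw),np.sin(yaw)
    v=np.array([[a*sx/2,b*sy/2,z] for a in(-1,1) for b in(-1,1) for z in(z0,z1)])
    return np.c_[x+c*v[:,0]-s*v[:,1], y+s*v[:,0]+c*v[:,1], v[:,2]]
def sil(p,X,win,ss=8):
    r0,r1,c0,c1=win
    q=proj(p,X); pts=np.c_[(q[:,1]-c0+.5)*ss,(q[:,0]-r0+.5)*ss]
    h=cv2.convexHull(np.round(pts*16).astype(np.int32))
    m=np.zeros(((r1-r0)*ss,(c1-c0)*ss),np.uint8); cv2.fillConvexPoly(m,h,255,shift=4)
    return cv2.resize(m,(c1-c0,r1-r0),interpolation=cv2.INTER_AREA)/255.
def win_of(m,pad=6):
    rr,cc=np.where(m); return max(rr.min()-pad,0),min(rr.max()+pad+1,420),max(cc.min()-pad,0),min(cc.max()+pad+1,560)
def fit(ps,ms,model,x0,step):
    ws=[win_of(m) for m in ms]
    def cost(x):
        return sum(np.abs(sil(p,model(x),w)-m[w[0]:w[1],w[2]:w[3]]).sum() for p,m,w in zip(ps,ms,ws))
    x0=np.array(x0,float); best=None
    for k in range(3):
        S=np.vstack([x0]+[x0+np.eye(len(x0))[i]*step[i]*(1 if k!=1 else -1) for i in range(len(x0))])
        r=minimize(cost,x0,method='Nelder-Mead',options=dict(initial_simplex=S,maxiter=300,xatol=1e-5,fatol=1e-3)); x0=r.x
    return r.x,r.fun
def hsv(p): return cv2.cvtColor(p['image'],cv2.COLOR_RGB2HSV)
def comp(m,near):
    n,l,s,c=cv2.connectedComponentsWithStats(m.astype(np.uint8))
    d=[np.hypot(c[i][1]-near[0],c[i][0]-near[1])+(999 if s[i][4]<15 else 0) for i in range(1,n)]
    return l==1+int(np.argmin(d))
E
cat > m1.py <<'E'
from h import *
S=snapshot('side');T=snapshot('top')
hs,ht=hsv(S),hsv(T)
for nm,(r,c),h in[('coverT',(217,293),ht),('tray',(200,310),ht),('coverS',(236,302),hs),('org',(257,146),ht),('blue',(262,152),ht),('count',(300,200),ht),('case',(230,390),ht),('coverS2',(222,262),hs),('orgS',(375,278),hs),('blueS',(395,285),hs),('caseS',(183,345),hs)]: print(nm,h[r,c])
import pickle; pickle.dump((S,T),open('p0.pkl','wb'))
E
python3 m1.py
```

```text
coverT [ 31  62 192]
tray [ 26  10 183]
coverS [ 20 103 207]
org [ 19 255 201]
blue [116  77  96]
count [ 18 144 158]
case [ 13 175  99]
coverS2 [ 20 100 202]
orgS [ 14 237 144]
blueS [ 14 237 127]
caseS [ 11 151  86]
```

```bash
cat > m2.py <<'E'
from h import *
import pickle; S,T=pickle.load(open('p0.pkl','rb')); hs,ht=hsv(S),hsv(T)
def reg(m,r0,r1,c0,c1):
    o=np.zeros_like(m,bool); o[r0:r1,c0:c1]=m[r0:r1,c0:c1]; return o
fill=lambda m: cv2.morphologyEx(m.astype(np.uint8),cv2.MORPH_CLOSE,np.ones((3,3)))>0
res={}
for nm,tc,sc,x0 in[('A',(217,294),(236,302),(.548,-.045)),('B',(180,295),(222,262),(.645,-.045))]:
    mt=fill(comp(reg((ht[...,1]>35)&(ht[...,2]>110),168,230,270,316),tc)); ms=fill(comp(reg((hs[...,1]>60)&(hs[...,2]>110),205,256,240,325),sc))
    print(nm,mt.sum(),ms.sum())
    mod=lambda x: box(x[0],x[1],x[2],.018,.070,.005,.027)
    for lab,ps,mm in[('T',[T],[mt]),('S',[S],[ms]),('TS',[T,S],[mt,ms])]:
        x,f=fit(ps,mm,mod,[*x0,-.1],[.01,.01,.1]); print(lab,x.round(4),round(f,1))
# head
mt=comp((ht[...,1]>200)&(ht[...,0]<25)&(ht[...,0]>5)&(ht[...,2]>70)&(np.indices((420,560))[1]<175)&(np.indices((420,560))[0]>240)&(np.indices((420,560))[0]<275)&(np.indices((420,560))[1]>130),(257,146))
ms=comp((hs[...,1]>200)&(hs[...,0]<20)&(hs[...,2]>90)&(np.indices((420,560))[0]>340),(375,278))
print('org',mt.sum(),ms.sum())
mod=lambda x: box(x[0],x[1],x[2],.028,.028,.084,.139)
for lab,ps,mm in[('T',[T],[mt]),('S',[S],[ms]),('TS',[T,S],[mt,ms])]:
    x,f=fit(ps,mm,mod,[.4275,.338,0.1],[.01,.01,.2]); print(lab,x.round(4),round(f,1))
bt=comp(((ht[...,0]>95)&(ht[...,0]<130)&(ht[...,1]>60)&(np.indices((420,560))[0]>240)&(np.indices((420,560))[0]<280)),(257,150))|mt
bs=comp(((hs[...,0]>95)&(hs[...,0]<130)&(hs[...,1]>60)&(np.indices((420,560))[0]>340)),(390,278))|ms
def dm(x):
    a=np.linspace(0,2*np.pi,60,endpoint=False); 
    return np.vstack([np.c_[x[0]+.033*np.cos(a),x[1]+.033*np.sin(a),np.full(60,z)] for z in(.074,.084)])
def full(x): return np.vstack([dm(x),box(x[0],x[1],.1,.028,.028,.084,.139)])
# disc only silhouettes: top view (disc minus orange overlap approx) use hull
def cost_hull(m):
    return cv2.fillConvexPoly(np.zeros((420,560),np.uint8),cv2.convexHull(np.argwhere(m)[:,::-1].astype(np.int32)),1)>0
for lab,ps,mm in[('T',[T],[cost_hull(bt)]),('S',[S],[cost_hull(bs)]),('TS',[T,S],[cost_hull(bt),cost_hull(bs)])]:
    x,f=fit(ps,mm,full,[.4275,.338],[.01,.01]); print('disc',lab,x.round(4),round(f,1))
# case
mt=comp((ht[...,2]<125)&(ht[...,1]>120)&(np.indices((420,560))[1]>350)&(np.indices((420,560))[0]>180)&(np.indices((420,560))[0]<275),(230,390))
ms=comp((hs[...,2]<118)&(np.indices((420,560))[1]>295)&(np.indices((420,560))[0]>155)&(np.indices((420,560))[0]<215)&(np.indices((420,560))[1]<400),(183,345))
mt=cost_hull(mt);ms=cost_hull(ms)
print('case',mt.sum(),ms.sum())
mod=lambda x: box(x[0],x[1],x[2],.2,.13,0,.034)
for lab,ps,mm in[('T',[T],[mt]),('S',[S],[ms]),('TS',[T,S],[mt,ms])]:
    x,f=fit(ps,mm,mod,[.518,-.305,-.05],[.01,.01,.1]); print(lab,x.round(4),round(f,1))
mod=lambda x: box(x[0],x[1],x[2],.13,.2,0,.034)
for lab,ps,mm in[('T',[T],[mt]),('S',[S],[ms]),('TS',[T,S],[mt,ms])]:
    x,f=fit(ps,mm,mod,[.518,-.305,-.05],[.01,.01,.1]); print(lab,x.round(4),round(f,1))
E
python3 m2.py
```

```text
A 180 154
T [ 0.548  -0.0378 -0.1441] 17.3
S [ 0.5464 -0.035   0.1097] 137.9
TS [ 0.548  -0.0377 -0.0821] 178.8
B 180 145
T [ 0.6533 -0.0424 -0.1453] 20.3
S [ 0.6565 -0.0588  0.13  ] 137.9
TS [ 0.653  -0.0419 -0.0867] 183.3
org 155 868
T [0.4267 0.3399 0.0079] 34.5
S [0.4265 0.3393 0.3773] 103.4
TS [0.4263 0.3397 0.3772] 153.5
disc T [0.4271 0.3394] 36.2
disc S [0.4266 0.3402] 138.7
disc TS [0.4268 0.34  ] 178.3
case 3649 2845
T [ 0.5278 -0.3075 -0.0722] 81.6
S [ 0.5283 -0.3069 -0.0743] 69.9
TS [ 0.5281 -0.3074 -0.0702] 154.1
T [ 0.4983 -0.2707 -0.077 ] 1640.1
S [ 0.5283 -0.307  -1.6446] 70.0
TS [ 0.5282 -0.3074 -1.6423] 154.5
```

```bash
cat > m3.py <<'E'
from h import *
import pickle; S,T=pickle.load(open('p0.pkl','rb')); hs,ht=hsv(S),hsv(T)
print(hs[355:405:4,265:296:3,2]); print(hs[355:405:4,265:296:3,1])
print(ht[249:266,136:166,2][::2,::2]); print(ht[249:266,136:166,1][::2,::2]);
print(hs[228:246:2,290:316:2,1]);print(hs[228:246:2,290:316:2,2])
E
python3 m3.py
```

```text
[[148 167 216 215 215 207 206 161 155 155 142]
 [160 187 215 214 213 216 215 215 186 163 163]
 [153 208 215 214 215 214 215 215 134 152 149]
 [140 217 215 213 215 214 215 216 112 148 149]
 [103 202 207 213 215 214 213 205  78 100 137]
 [ 87 147 145 145 142 147 154 144  67 114 101]
 [ 91 141 144 140 146 143 140 127  60 108 111]
 [ 83 145 147 145 144 144 142 133  63 107 113]
 [ 87 144 142 145 141 144 145 122  75 113 112]
 [ 86 142 143 138 141 142 144 104 109 103 103]
 [119 103  90 120 133 145 145  91 112 105 108]
 [110 108 101 109 105 108  99 114 108 114 107]
 [108 106 104 106 101 110 107 105 108 116  92]]
[[146 156 243 243 244 245 246 215 179 145 136]
 [145 228 243 243 243 243 243 243 245 141 149]
 [143 245 243 243 243 243 243 243 211 144 142]
 [137 243 243 243 243 243 243 243 182 138 140]
 [ 87 242 243 243 243 243 243 243  82  82 145]
 [ 50 238 237 237 237 234 238 237  76 134 139]
 [ 56 237 237 237 238 237 237 235  47 118 131]
 [ 49 237 238 237 237 237 237 234  77 126 131]
 [ 56 237 237 237 237 237 237 238 129 120 121]
 [ 62 239 237 237 237 237 237 226 124 131 126]
 [133  69  45 123 
[... 1551 characters left out ...]
0  80  99 103  99  92  31  12  14  10]
 [120 120  77  89 101  99 100  95  48  10  11  11  11]
 [111 113 120 118  89  96  98  59   8   6  13   8  14]
 [117 109 117 122  83  97  69  14  11   9  11  11  17]]
[[163 164 163 164 163 162 161 199 158 174 200 164 156]
 [163 160 164 165 162 162 193 160 185 210 171 153 168]
 [163 164 164 167 165 192 174 194 205 177 116 159 168]
 [160 163 163 164 192 190 182 208 182 113 107 157 163]
 [164 159 163 195 194 156 207 185 117 106 126 167 164]
 [118 144 186 199 144 208 189 119 105 125 164 165 160]
 [106 104 109 144 205 190 122 105 118 161 163 165 165]
 [108 108 106  97 134 122 104 113 150 160 163 160 164]
 [109 110 100  90  80 110 103 151 165 164 159 165 164]]
```

```bash
python3 - <<'E'
import pickle,cv2,numpy as np
S,T=pickle.load(open('p0.pkl','rb'))
a=cv2.resize(S['image'][350:410,255:305],(390,468),interpolation=cv2.INTER_CUBIC)
b=cv2.resize(S['image'][205:255,245:325],(400,250),interpolation=cv2.INTER_CUBIC)
b2=cv2.resize(T['image'][160:230,265:320],(400,509),interpolation=cv2.INTER_CUBIC)[:218]
cv2.imwrite('pics/z1.png',np.hstack([a,np.vstack([b,b2])])[:,:,::-1])
E
```

```text
(no output)
```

View pics/z1.png

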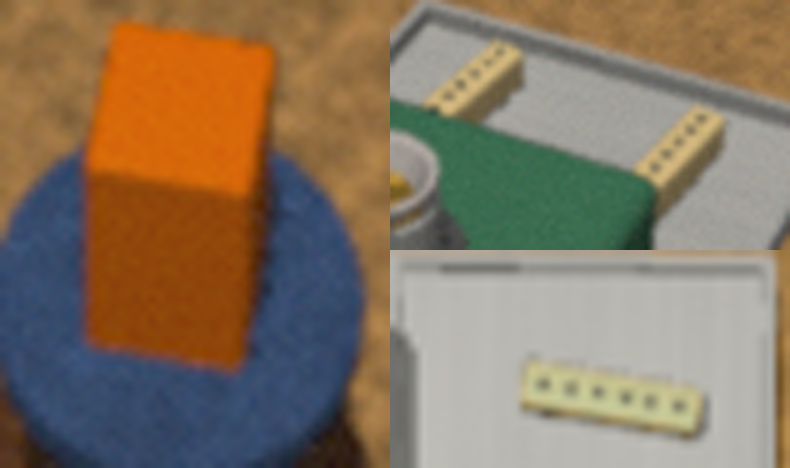

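```bash
cat > m4.py <<'E'
from h import *
import pickle,h; S,T=pickle.load(open('p0.pkl','rb')); hs,ht=hsv(S),hsv(T)
I,J=np.indices((420,560))
def fitv(ps,ms,vs,model,x0,step):
    ws=[win_of(m,8) for m in ms]
    def cost(x): return sum((np.abs(sil(p,model(x),w)-m[w[0]:w[1],w[2]:w[3]])*v[w[0]:w[1],w[2]:w[3]]).sum() for p,m,v,w in zip(ps,ms,vs,ws))
    x0=np.array(x0,float)
    for k in range(4):
        Sx=np.vstack([x0]+[x0+np.eye(len(x0))[i]*step[i]*(-1)**k for i in range(len(x0))])
        r=minimize(cost,x0,method='Nelder-Mead',options=dict(initial_simplex=Sx,maxiter=400,xatol=1e-5,fatol=1e-3)); x0=r.x
    return r.x.round(4),round(r.fun,1)
cream=lambda h: np.clip((h[...,1].astype(float)-15)/40,0,1)
green=cv2.dilate(((hs[...,0]>60)&(hs[...,0]<90)&(hs[...,1]>70)).astype(np.uint8),np.ones((5,5)))>0
grf=np.zeros((420,560),bool)
mod=lambda x: box(x[0],x[1],x[2],.018,.070,.005,.027)
one=np.ones((420,560))
for nm,tw,sw,x0 in[('A',(207,228,275,313),(225,254,284,320),(.548,-.045)),('B',(170,191,276,314),(208,235,248,276),(.653,-.045))]:
    def reg(m,w): o=np.zeros((420,560)); o[w[0]:w[1],w[2]:w[3]]=m[w[0]:w[1],w[2]:w[3]]; return o
    mt=reg(np.maximum(cream(ht),(ht[...,2]<150)*(cv2.erode((cream(ht)<.5).astype(np.uint8),np.ones((5,5)))==0)*(ht[...,1]>15)),tw); ms=reg(np.clip((hs[...,1].astype(float)-20)/60,0,1),sw)*(~green); 
    ks=one*(~green); o=np.zeros((420,560)); o[sw[0]:sw[1],sw[2]:sw[3]]=1; ks=ks*o
    for lab in 'T','S','TS':
        a=[(T,mt,one),(S,ms,ks)]; a=[q for q,l in zip(a,'TS') if l in lab]
        print(nm,lab,*fitv(*zip(*a),mod,[*x0,-.1],[.01,.01,.1]))
# head: top face, plus whole in top
face=lambda x: box(x[0],x[1],x[2],.028,.028,.139,.1389)
mt=np.clip((ht[...,2].astype(float)-120)/80,0,1)*(ht[...,1]>175)*((I>246)&(I<268)&(J>134)&(J<156))
ms=np.clip((hs[...,2].astype(float)-165)/45,0,1)*(hs[...,1]>200)*((I>340)&(I<385)&(J>255)&(J<300))
full=lambda x: box(x[0],x[1],x[2],.028,.028,.084,.139)
mt2=(ht[...,1]>195)*1.*((I>246)&(I<266)&(J>134)&(J<156))
for y0 in(0.,.3,-.3,.6):
  for lab in 'T','S','TS':
    a=[(T,mt,one),(S,ms,one)]; a=[q for q,l in zip(a,'TS') if l in lab]
    print('face',lab,*fitv(*zip(*a),face,[.427,.34,y0],[.005,.005,.2]))
  print('topfull',*fitv([T],[mt2],[one],full,[.427,.34,y0],[.005,.005,.2]))
E
python3 m4.py
```

```text
A T [ 0.5478 -0.0381 -0.1337] 8.5
A S [ 0.5495 -0.036  -0.1337] 21.7
A TS [ 0.5482 -0.0375 -0.1226] 41.6
B T [ 0.6526 -0.0418 -0.1416] 13.4
B S [ 0.6531 -0.0406 -0.086 ] 40.8
B TS [ 0.6528 -0.0413 -0.1222] 62.2
face T [0.4261 0.3399 0.292 ] 19.0
face S [0.4259 0.3411 0.27  ] 57.5
face TS [0.4262 0.3411 0.2641] 80.5
topfull [0.4269 0.341  0.0198] 34.1
face T [0.4261 0.3399 0.2922] 19.0
face S [0.4267 0.3414 0.276 ] 57.1
face TS [0.4263 0.3411 0.2681] 80.7
topfull [0.4269 0.341  0.0206] 34.2
face T [0.4262 0.3399 0.2924] 19.0
face S [0.4265 0.3414 0.2498] 57.5
face TS [0.4261 0.341  0.2706] 80.3
topfull [0.4268 0.341  0.0256] 33.3
face T [0.4262 0.34   0.2792] 19.1
face S [0.4262 0.3412 0.2582] 57.6
face TS [0.4258 0.3409 0.274 ] 80.6
topfull [0.4268 0.341  0.0249] 33.3
```

```bash
cat > m5.py <<'E'
from h import *
import pickle; S,T=pickle.load(open('p0.pkl','rb'))
def ang(T,ctr,z=.113,R=.0135,log=True):
    # dense world grid at z; sample image bilinear; fit cross+brass intensity model by lsq over yaw/centre
    win=(int(proj(T,[*ctr,z])[0,0])-11,int(proj(T,[*ctr,z])[0,0])+12,int(proj(T,[*ctr,z])[0,1])-11,int(proj(T,[*ctr,z])[0,1])+12)
    r0,r1,c0,c1=win; img=T['image'][r0:r1,c0:c1].astype(float)
    ss=8; rr=(np.arange((r1-r0)*ss)+.5)/ss-.5+r0; cc=(np.arange((c1-c0)*ss)+.5)/ss-.5+c0
    g=np.stack(np.meshgrid(rr,cc,indexing='ij'),-1).reshape(-1,2)
    W=plane(T,g,z)[:,:2]
    def ren(x):
        d=W-x[:2]; c,s=np.cos(x[2]),np.sin(x[2]); u=d[:,0]*c+d[:,1]*s; v=-d[:,0]*s+d[:,1]*c
        rad=np.hypot(u,v)<.0145
        cr=((abs(u)<.005)&(abs(v)<R))|((abs(v)<.005)&(abs(u)<R))
        f=lambda m: cv2.GaussianBlur(cv2.resize(m.reshape((r1-r0)*ss,-1).astype(np.float32),(c1-c0,r1-r0),interpolation=cv2.INTER_AREA),(0,0),.5)
        return f(rad&~cr),f(cr&rad),f(rad)
    D=(np.hypot(*(W-np.array(ctr)).T)<.017).reshape((r1-r0)*ss,-1).astype(np.float32)
    wt=cv2.resize(D,(c1-c0,r1-r0),interpolation=cv2.INTER_AREA)>.5
    def cost(x):
        a,b,t=ren(x); A=np.stack([a[wt],b[wt],(1-t)[wt]],1); y=img[wt]; s=np.linalg.lstsq(A,y,rcond=None)[0]
        return ((A@s-y)**2).mean()
    out=[]
    for y in np.arange(-.8,.8,.1):
        r=minimize(cost,[*ctr,y],method='Nelder-Mead',options=dict(initial_simplex=np.array([[*ctr,y],[ctr[0]+.002,ctr[1],y],[ctr[0],ctr[1]+.002,y],[ctr[0],ctr[1],y+.1]]),xatol=1e-5))
        out.append((r.fun,*r.x))
    out.sort(); 
    if log:
        for o in out[:5]: print(np.round(o,4))
    return out[0]
if __name__=='__main__':
    print(ang(T,(.598,.128)))
    # rim
    h=hsv(T); m=(h[...,1]<40)&(h[...,2]>120); I,J=np.indices(m.shape); m&=(I>178)&(I<208)&(J>213)&(J<243)
    m=comp(m,(192,228)); c=cv2.findContours(m.astype(np.uint8),cv2.RETR_EXTERNAL,cv2.CHAIN_APPROX_NONE)[0][0]
    e=cv2.fitEllipse(c); print(e, plane(T,[e[0][1],e[0][0]],.125))
    h=hsv(S); m=(h[...,1]<60)&(h[...,2]>110); m&=(I>228)&(I<262)&(J>222)&(J<262)
    m=m.astype(np.uint8)
    cv2.imwrite('pics/rs.png',cv2.resize(np.hstack([S['image'][220:280,210:270,::-1],np.repeat(m[220:280,210:270,None]*255,3,2)]),None,fx=6,fy=6))
E
python3 m5.py
```

```text
[ 1.45509e+02  5.98000e-01  1.34700e-01 -9.44000e-01]
[ 1.45608e+02  5.98000e-01  1.34700e-01 -9.44400e-01]
[ 1.45642e+02  5.98000e-01  1.34700e-01 -9.45000e-01]
[1.456656e+02 5.980000e-01 1.347000e-01 6.274000e-01]
[ 1.457378e+02  5.979000e-01  1.347000e-01 -9.386000e-01]
(np.float64(145.5089776421619), np.float64(0.5979816855525469), np.float64(0.13470617734592985), np.float64(-0.9440451242734919))
((226.80955505371094, 192.4888153076172), (18.37946319580078, 18.47260856628418), 149.63719177246094) [[0.5977207 0.1346936 0.125    ]]
```

View pics/rs.png

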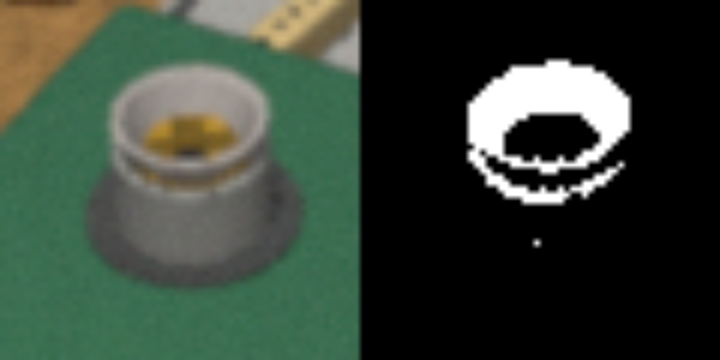

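>>> servo_tool --increments '[[[0,0,0.18],[0,0,0],50],[[0,0,0.18],[0,0,0],50],[[0,0,0.18],[0,0,0],50],[[0,0,0.18],[0,0,0],50],[[0,0,0.18],[0,0,0],50],[[0,0,0.18],[0,0,0],50],[[0,0,0.18],[0,0,0],50],[[0,0,0.18],[0,0,0],50]]'

```text
time_s: 4.5
ee_pos: [0.1429, 0.5311, 0.2141]
tcp_rot: [0.0, 0.754, 0.657, -0.0]
force: [0.3, 0.0, -0.7]
opening: 0.0501
```

```bash
cat >> h.py <<'E'
def go(t,phi=None,zt=None):
    """print tool-axis shift (mm) and turn to target"""
    s=env.observe(); q=s['tcp_rot']; R=Ro.from_quat([q[1],q[2],q[3],q[0]]).as_matrix(); p=np.array(s['ee_pos'])
    cur=np.arctan2(R[1,1],R[0,1])
    print('t',round(s['time_s'],2),'tcp',p.round(4),'phi',round(cur,4),'tilt',np.round(R[:2,2],4),'F',np.round(s['force'],2),'open',round(s['opening']*1000,1))
    if t is not None: print(' shift mm',(R.T@(np.array(t)-p)*1000).round(1))
    if phi is not None:
        Rt=np.array([[np.sin(phi),np.cos(phi),0],[-np.cos(phi),np.sin(phi),0],[0,0,-1.]])
        print(' turn',Ro.from_matrix(R.T@Rt).as_rotvec().round(4))
E
python3 - <<'E'
from h import *
import pickle; S,T=pickle.load(open('p0.pkl','rb'))
go([.548,-.0377,.2],-.13)
a=np.linspace(0,6.28,40); q=proj(S,np.c_[.598+.0245*np.cos(a),.1347+.0245*np.sin(a),a*0+.125]); print(q.min(0),q.max(0))
E
```

```text
t 4.5 tcp [0.1429 0.5311 0.2141] phi -0.1379 tilt [ 0. -0.] F [ 0.25  0.03 -0.7 ] open 50.1
 shift mm [-507.7  479.5   14.1]Traceback (most recent call last):
  File "<stdin>", line 3, in <module>
  File "h.py", line 50, in go
    print(' turn',Ro.from_matrix(R.T@Rt).as_rotvec().round(4))
                  ~~~~~~~~~~~~~~^^^^^^^^
  File "scipy/spatial/transform/_rotation.pyx", line 1143, in scipy.spatial.transform._rotation.Rotation.from_matrix
ValueError: Non-positive determinant (left-handed or null coordinate frame) in rotation matrix 0: [[-9.99968470e-01  7.94088860e-03  4.56662972e-05]
 [ 7.94088810e-03  9.99968471e-01 -1.11584900e-05]
 [ 4.57534657e-05  1.07955072e-05  9.99999999e-01]].
```

```bash
sed -i 's/Rt=np.array.*/Rt=np.array([[-np.sin(phi),np.cos(phi),0],[np.cos(phi),np.sin(phi),0],[0,0,-1.]])/' h.py
python3 - <<'E'
from h import *
import pickle; S,T=pickle.load(open('p0.pkl','rb'))
go([.548,-.0377,.1],-.13)
a=np.linspace(0,6.28,40); q=proj(S,np.c_[.598+.0245*np.cos(a),.1347+.0245*np.sin(a),a*0+.125]); print(q.min(0),q.max(0))
E
```

```text
t 4.5 tcp [0.1429 0.5311 0.2141] phi -0.1379 tilt [ 0. -0.] F [ 0.25  0.03 -0.7 ] open 50.1
 shift mm [-507.7  479.5  114.1]
 turn [ 0.      0.     -0.0079]
[229.98728471 227.88838629] [247.37081622 254.87202856]
```

>>> servo_tool --increments '[[[0,0,0],[-45,43,0],50],[[0,0,0],[-45,43,0],50],[[0,0,0],[-45,43,0],50],[[0,0,0],[-45,43,0],50],[[0,0,0],[-45,43,0],50],[[0,0,0],[-45,43,0],50],[[0,0,0],[-45,43,0],50],[[0,0,0],[-45,43,0],50],[[0,0,0],[-45,43,0],50],[[0,0,0],[-45,43,0],50]]'

```text
time_s: 5.75
ee_pos: [0.5109, 0.0265, 0.2143]
tcp_rot: [0.0, 0.752, 0.659, 0.0]
force: [0.9, 0.6, 0.2]
opening: 0.05
```

```bash
python3 - <<'E'
from h import *
go([.548,-.0377,.1],-.13)
E
```

```text
t 5.75 tcp [0.5109 0.0265 0.2143] phi -0.1323 tilt [0.0006 0.0001] F [0.92 0.61 0.15] open 50.0
 shift mm [-58.7  45.2 114.3]
 turn [ 0.0005 -0.0002 -0.0023]
```

>>> servo_tool --increments '[[[0,0,0],[-29,23,10],50],[[0,0,0],[-29,23,30],50],[[0,0,0],[0,0,40],50],[[0,0,0],[0,0,40],50],[[0,0,0],[0,0,30],50],[[0,0,0],[0,0,0],50]]'

```text
time_s: 6.5
ee_pos: [0.5466, -0.035, 0.0625]
tcp_rot: [-0.001, 0.752, 0.659, -0.001]
force: [-0.9, -0.3, 0.7]
opening: 0.0503
```

```bash
python3 - <<'E'
from h import *
go([.548,-.0377,.021],-.13)
for n in('side','top'):
    p=snapshot(n); save(p,n+'1')
E
```

```text
t 6.5 tcp [ 0.5466 -0.035   0.0625] phi -0.132 tilt [-0.0038  0.0006] F [-0.92 -0.26  0.71] open 50.3
 shift mm [-2.5  1.9 41.5]
 turn [-0.0039 -0.0001 -0.002 ]
```

View pics/side1.png

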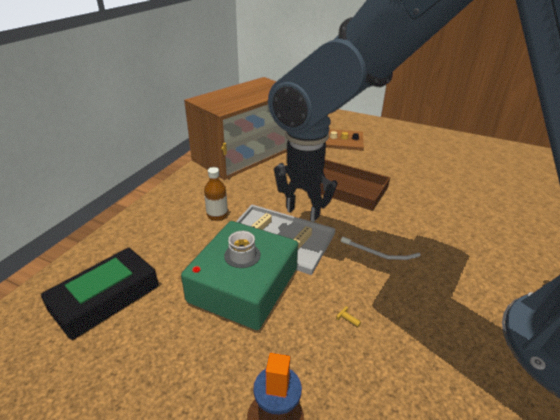

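The side picture shows the open fingers at about (205, 290) and (212, 318). That puts them just above cover A at (236, 303), as intended. Next I descend and grip.

>>> servo_tool --increments '[[[0,0,0],[-2.5,2,20],50],[[0,0,0],[0,0,15],50],[[0,0,0],[0,0,6],50],[[0,0,0],[0,0,0],50],[[0,0,0],[0,0,0],10],[[0,0,0],[0,0,0],10],[[0,0,0],[0,0,0],10],[[0,0,0],[0,0,0],10],[[0,0,0],[0,0,0],10],[[0,0,0],[0,0,0],10]]' --newtons 30

```text
time_s: 7.85
ee_pos: [0.5495, -0.0379, 0.0231]
tcp_rot: [-0.0, 0.752, 0.659, -0.0]
force: [-0.2, -0.4, -0.1]
opening: 0.01
```

```bash
python3 - <<'E'
from h import *
go([.548,-.0377,.021],-.13)
E
```

```text
t 7.85 tcp [ 0.5495 -0.0379  0.0231] phi -0.1321 tilt [-0.  0.] F [-0.17 -0.43 -0.14] open 10.0
 shift mm [-0.  -1.5  2.1]
 turn [-0.     -0.     -0.0021]
```

```bash
python3 - <<'E'
from h import *
S=snapshot('side');T=snapshot('top')
a=cv2.resize(S['image'][180:270,240:360],(400,300),interpolation=cv2.INTER_CUBIC); b=cv2.resize(T['image'][150:240,240:360],(400,300),interpolation=cv2.INTER_CUBIC)
cv2.imwrite('pics/g1.png',np.hstack([a,b])[:,:,::-1])
print(proj(S,[[.5495,-.0379,.023]]))
E
```

```text
[[235.25687758 300.41698588]]
```

View pics/g1.png

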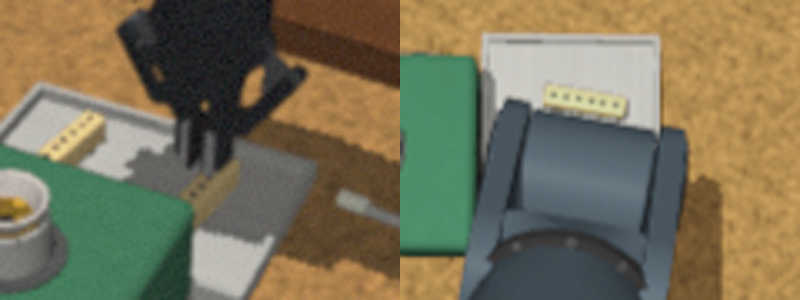

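```bash
python3 - <<'E'
from h import *
S=snapshot('side')
im=S['image'].copy()
big=cv2.resize(im[195:260,265:345],(800,650),interpolation=cv2.INTER_CUBIC)[:600]
for X,c in [((.5495,-.0379,.0231),(255,0,0)),((.5495,-.0379,.009),(0,255,0))]:
    q=proj(S,[X])[0]; cv2.circle(big,(int((q[1]-265+.5)*10),int((q[0]-195+.5)*10)),5,c,-1)
def draw(V,c):
    q=proj(S,V)
    for a,b in [(0,1),(2,3),(4,5),(6,7),(0,2),(1,3),(4,6),(5,7),(0,4),(1,5),(2,6),(3,7)]:
        cv2.line(big,*[tuple(int(v) for v in ((q[i][1]-265+.5)*10,(q[i][0]-195+.5)*10)) for i in(a,b)],c,1)
draw(box(.548,-.0377,-.13,.018,.07,.005,.027),(0,0,255))
cv2.imwrite('pics/g2.png',big[:,:,::-1])
E
```

```text
(no output)
```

View pics/g2.png

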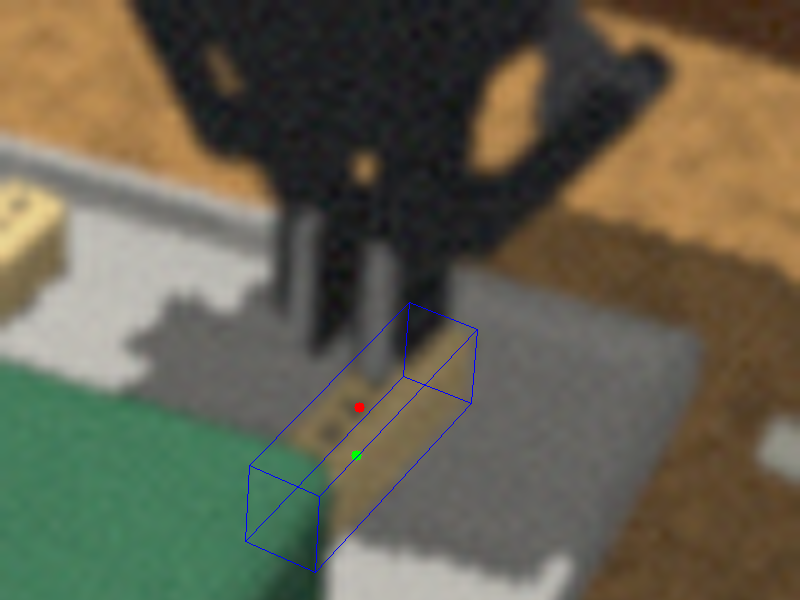

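```bash
python3 - <<'E'
from h import *
S=snapshot('side')
y=np.array([np.cos(-.132),np.sin(-.132),0]); x=np.array([-np.sin(-.132),np.cos(-.132),0])
c=np.array([.5466,-.035,.0625])
for k in (-.025,.025): print('exp tips open 50 (no swing / 8mm)',proj(S,[c+k*y-[0,0,.014],c+k*y-[0,0,.006],c+k*y]).round(1).tolist())
c=np.array([.5495,-.0379,.0231])
for k in (-.005,.005): print('exp now',proj(S,[c+k*y-[0,0,.014],c+k*y,c+k*y+[0,0,.014]]).round(1).tolist())
im=cv2.imread('pics/side1.png'); cv2.imwrite('pics/g3.png',cv2.resize(im[160:240,260:360],(800,600) if 0 else (750,600),interpolation=cv2.INTER_CUBIC))
E
```

```text
exp tips open 50 (no swing / 8mm) [[231.5, 311.6], [228.6, 311.9], [226.4, 312.0]]
exp tips open 50 (no swing / 8mm) [[223.5, 292.0], [220.6, 292.1], [218.4, 292.2]]
exp now [[240.8, 302.0], [236.0, 302.3], [231.1, 302.7]]
exp now [[239.2, 298.2], [234.4, 298.5], [229.6, 298.8]]
```

View pics/g3.png

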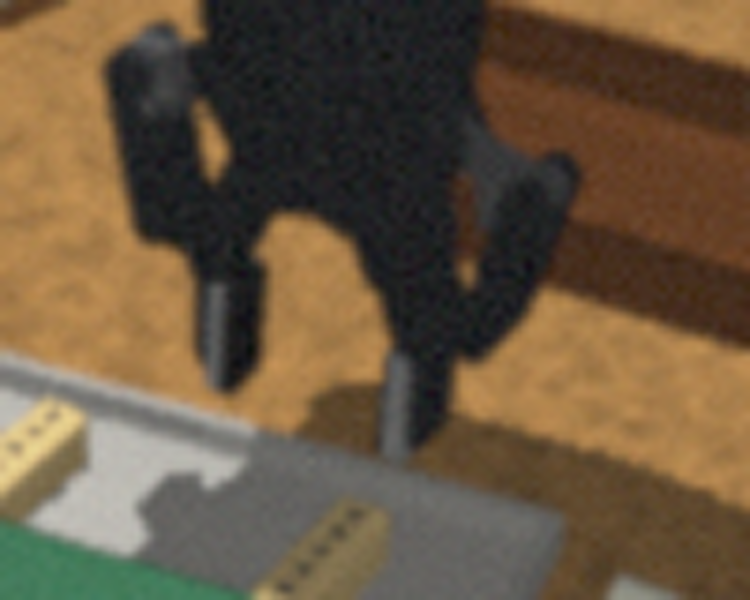

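```bash
python3 - <<'E'
from h import *
T=snapshot('top')
c=np.array([.1427,.5308,.2136]); y=np.array([.26,.966,0])
print(proj(T,[c,c+.0425*y,c-.0425*y,c-[0,0,.014],[0,0,0]]).round(1))
im=cv2.imread('pics/top0.png')[360:420,0:100]; im=cv2.resize(im,(800,480),interpolation=cv2.INTER_CUBIC)
for q in proj(T,[c+.0425*y,c-.0425*y,c]): cv2.circle(im,(int((q[1]+.5)*8),int((q[0]-360+.5)*8)),4,(0,255,0),-1)
cv2.imwrite('pics/g4.png',im)
E
```

```text
[[376.9  44.9]
 [371.6  27.6]
 [382.3  62.2]
 [375.7  47.6]
 [419.4 273.6]]
```

View pics/g4.png

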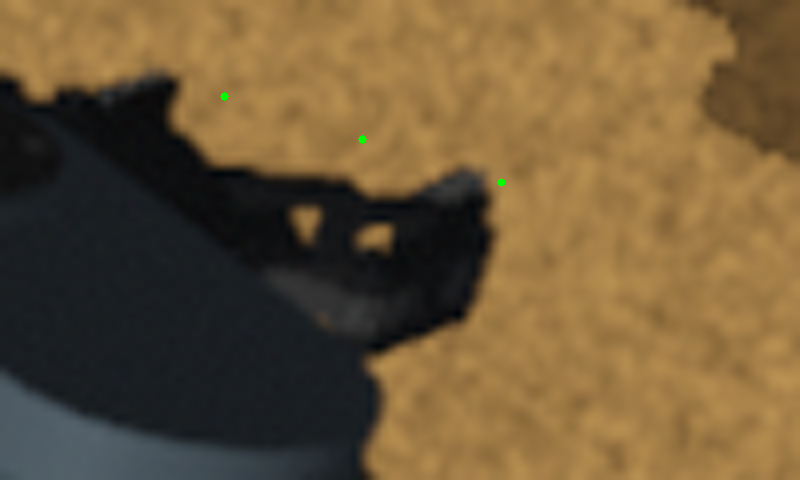

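>>> servo_tool --increments '[[[0,0,0],[0,-1.5,0],50],[[0,0,0],[0,0,0],50],[[0,0,0],[0,0,0],50],[[0,0,0],[0,0,2],50],[[0,0,0],[0,0,2],50],[[0,0,0],[0,0,1],50],[[0,0,0],[0,0,0],50]]'

```text
time_s: 8.98
ee_pos: [0.548, -0.0377, 0.018]
tcp_rot: [-0.0, 0.752, 0.659, -0.0]
force: [0.4, -0.1, -0.2]
opening: 0.0499
```

>>> servo_tool --increments '[[[0,0,0],[0,0,2],50],[[0,0,0],[0,0,2],50],[[0,0,0],[0,0,2],50],[[0,0,0],[0,0,0],50]]'

```text
time_s: 9.48
ee_pos: [0.5479, -0.0376, 0.0119]
tcp_rot: [-0.0, 0.752, 0.659, -0.0]
force: [0.0, 0.2, -0.7]
opening: 0.0502
```

```bash
python3 - <<'E'
from h import *
go(None)
S=snapshot('side')
big=cv2.resize(S['image'][195:260,265:345],(800,650),interpolation=cv2.INTER_CUBIC)[:600]
cv2.imwrite('pics/g5.png',big[:,:,::-1])
E
```

```text
t 9.47 tcp [ 0.5479 -0.0376  0.0119] phi -0.132 tilt [-0.0004  0.0001] F [ 0.    0.16 -0.65] open 50.2
```

View pics/g5.png

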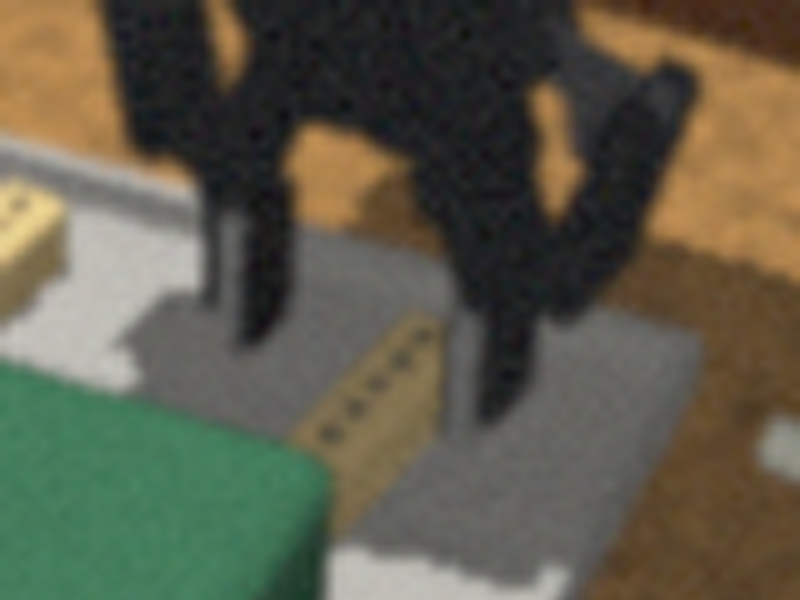

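```bash
python3 - <<'E'
from h import *
S=snapshot('side')
for z in(.008,.02,.03,.04):
    a=plane(S,[[236.5,312.5],[229,289.7]],z); print(z,a.round(4).tolist(),'mid',a.mean(0).round(4),'d',np.linalg.norm(a[0]-a[1]).round(4))
T=snapshot('top'); save(T,'top2'); save(S,'side2')
for n,p in(('S',S),('T',T)):
    for t in['polish','picks','tuning_key','tremolo_mid']: print(n,t,[(np.round(d['centre'],1).tolist(),round(d['confidence'],2)) for d in mark_of(p,t)][:2])
E
```

```text
0.008 [[0.5295, -0.0633, 0.008], [0.5874, -0.0648, 0.008]] mid [ 0.5584 -0.0641  0.008 ] d 0.058
0.02 [[0.5248, -0.0495, 0.02], [0.5816, -0.051, 0.02]] mid [ 0.5532 -0.0502  0.02  ] d 0.0568
0.03 [[0.521, -0.038, 0.03], [0.5768, -0.0395, 0.03]] mid [ 0.5489 -0.0387  0.03  ] d 0.0558
0.04 [[0.5171, -0.0264, 0.04], [0.5719, -0.0279, 0.04]] mid [ 0.5445 -0.0272  0.04  ] d 0.0548
S polish [([213.1, 217.6], 0.87)]
S picks [([179.0, 280.1], 0.38), ([223.3, 262.8], 0.18)]
S tuning_key [([319.7, 352.9], 0.64)]
S tremolo_mid [([247.4, 364.7], 0.54), ([372.4, 272.8], 0.41)]
T polish [([138.6, 297.2], 0.64)]
T picks [([163.7, 378.0], 0.44)]
T tuning_key [([274.6, 232.1], 0.65), ([181.0, 296.4], 0.57)]
T tremolo_mid []
```

View pics/top2.png

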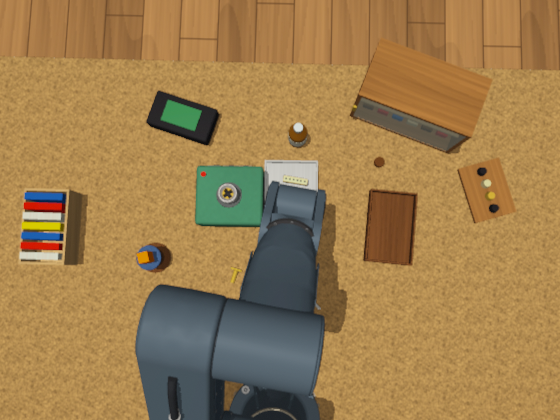

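View pics/side2.png

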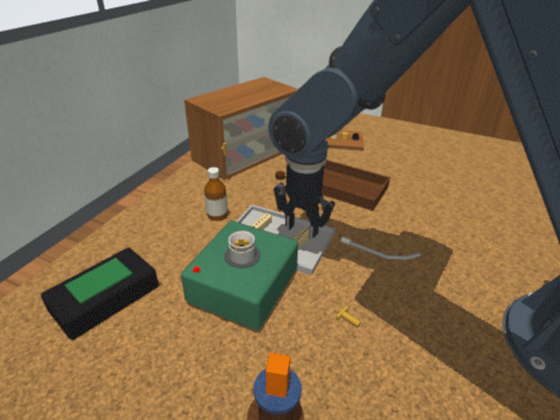

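>>> servo_tool --increments '[[[0,0,0],[0,0,4],50],[[0,0,0],[0,0,4],50],[[0,0,0],[0,0,3],50],[[0,0,0],[0,0,0],50]]'

```text
time_s: 10.52
ee_pos: [0.5478, -0.0376, 0.0008]
tcp_rot: [-0.0, 0.752, 0.659, -0.0]
force: [0.1, -0.2, 0.9]
opening: 0.0505
```

```bash
python3 - <<'E'
from h import *
go(None)
S=snapshot('side')
big=cv2.resize(S['image'][195:260,265:345],(800,650),interpolation=cv2.INTER_CUBIC)[:600]
cv2.imwrite('pics/g6.png',big[:,:,::-1])
E
```

```text
t 10.53 tcp [ 0.5478 -0.0376  0.0008] phi -0.132 tilt [-0.0006  0.    ] F [ 0.11 -0.2   0.94] open 50.5
```

View pics/g6.png

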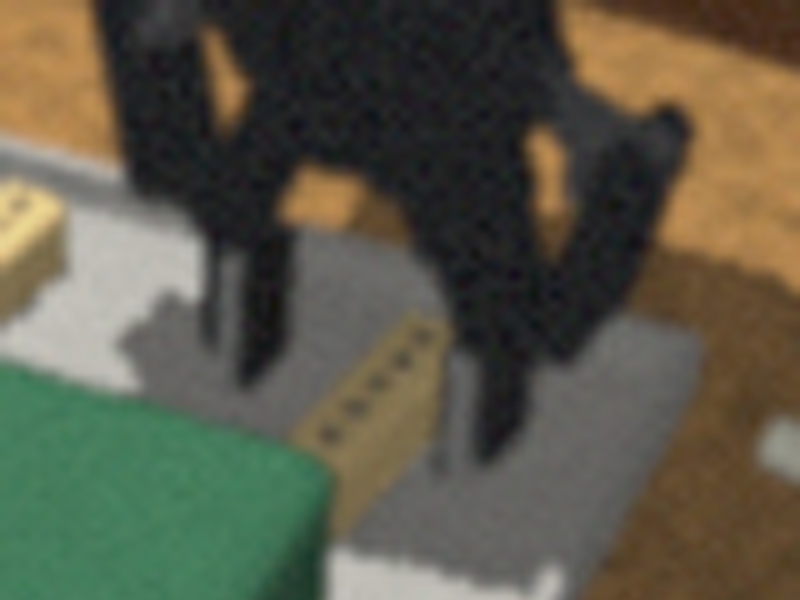

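```bash
python3 - <<'E'
from h import *
S=snapshot('side')
for z in(.008,.014,.019,.025):
    a=plane(S,[[240,312.5],[232.8,289.7]],z); print(z,'mid',a.mean(0).round(4),'d',np.linalg.norm(a[0]-a[1]).round(4))
E
```

```text
0.008 mid [ 0.5533 -0.0519  0.008 ] d 0.0568
0.014 mid [ 0.5507 -0.0451  0.014 ] d 0.0562
0.019 mid [ 0.5486 -0.0394  0.019 ] d 0.0557
0.025 mid [ 0.546  -0.0326  0.025 ] d 0.0551
```

>>> servo_tool --increments '[[[0,0,0],[0,0,3],50],[[0,0,0],[0,0,2],50],[[0,0,0],[0,0,0],50]]'

```text
time_s: 11.0
ee_pos: [0.5479, -0.0376, -0.0041]
tcp_rot: [-0.0, 0.752, 0.659, -0.0]
force: [0.4, -0.5, -0.9]
opening: 0.0499
```

>>> servo_tool --increments '[[[0,0,0],[0,0,0],30],[[0,0,0],[0,0,0],20],[[0,0,0],[0,0,0],14],[[0,0,0],[0,0,0],10],[[0,0,0],[0,0,0],10],[[0,0,0],[0,0,0],10]]' --newtons 30

```text
time_s: 11.75
ee_pos: [0.5482, -0.0377, -0.0037]
tcp_rot: [0.0, 0.752, 0.659, 0.0]
force: [0.3, -0.2, 4.4]
opening: 0.0175
```

>>> servo_tool --increments '[[[0,0,0],[0,0,-5],10],[[0,0,0],[0,0,-15],10],[[0,0,0],[0,0,-30],10],[[0,0,0],[0,0,-30],10],[[0,0,0],[0,0,-20],10],[[0,0,0],[0,0,0],10]]'

```text
time_s: 12.5
ee_pos: [0.5489, -0.0378, 0.098]
tcp_rot: [0.001, 0.752, 0.659, 0.001]
force: [-0.7, -0.1, -0.4]
opening: 0.0173
```

```bash
python3 - <<'E'
from h import *
# case pose .5281,-.3072 yaw -.072; slot A at case x -40, B at +40
c=np.array([.5281,-.3072]); u=np.array([np.cos(-.072),np.sin(-.072)])
print('slotA',c-.04*u,'slotB',c+.04*u)
t=c-.04*u
go([*t,.1],-.072)
S=snapshot('side')
big=cv2.resize(S['image'][150:250,250:370],(720,600),interpolation=cv2.INTER_CUBIC)
cv2.imwrite('pics/g7.png',big[:,:,::-1])
E
```

```text
slotA [ 0.48820364 -0.30432249] slotB [ 0.56799636 -0.31007751]
t 12.5 tcp [ 0.5489 -0.0378  0.098 ] phi -0.132 tilt [ 0.0032 -0.0005] F [-0.71 -0.09 -0.44] open 17.3
 shift mm [-272.2  -25.    -2.1]
 turn [ 0.0033  0.0002 -0.06  ]
```

View pics/g7.png

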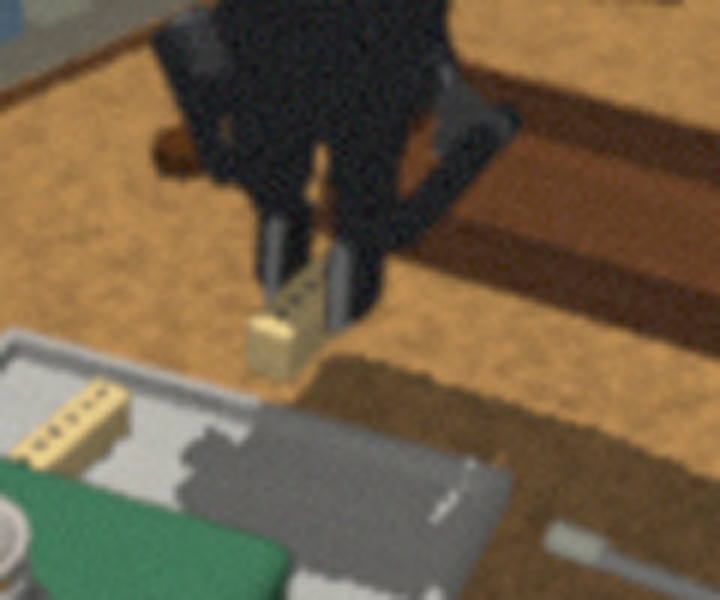

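>>> servo_tool --increments '[[[0,0,-0.06],[0,0,0],10],[[0,0,0],[-20,-3,0],10],[[0,0,0],[-35,-5.4,0],10],[[0,0,0],[-45,-7,0],10],[[0,0,0],[-45,-7,0],10],[[0,0,0],[-45,-7,0],10],[[0,0,0],[-45,-7,0],10],[[0,0,0],[-35,-5,0],10],[[0,0,0],[0,0,0],10]]'

```text
time_s: 13.68
ee_pos: [0.4858, -0.3065, 0.0953]
tcp_rot: [-0.0, 0.734, 0.68, -0.0]
force: [0.1, 0.5, -0.4]
opening: 0.0169
```

```bash
python3 - <<'E'
from h import *
go([.4882,-.3043,-.003],-.072)
E
```

```text
t 13.68 tcp [ 0.4858 -0.3065  0.0953] phi -0.0763 tilt [-0.0008  0.0002] F [ 0.08  0.5  -0.35] open 16.9
 shift mm [ 2.3  2.3 98.3]
 turn [-0.0008 -0.0002 -0.0043]
```

>>> servo_tool --increments '[[[0,0,-0.004],[2.3,2.3,15],10],[[0,0,0],[0,0,30],10],[[0,0,0],[0,0,30],10],[[0,0,0],[0,0,15],10],[[0,0,0],[0,0,0],10]]'

```text
time_s: 14.3
ee_pos: [0.4894, -0.3009, 0.005]
tcp_rot: [-0.001, 0.731, 0.683, -0.0]
force: [0.1, -0.0, 0.9]
opening: 0.0171
```

```bash
python3 - <<'E'
from h import *
go([.4882,-.3043,-.0035],-.072)
S=snapshot('side')
big=cv2.resize(S['image'][130:220,290:410],(800,600),interpolation=cv2.INTER_CUBIC)
cv2.imwrite('pics/g8.png',big[:,:,::-1])
E
```

```text
t 14.3 tcp [ 0.4894 -0.3009  0.005 ] phi -0.0674 tilt [-0.0018  0.0014] F [ 0.1  -0.01  0.91] open 17.1
 shift mm [-3.5 -0.9  8.5]
 turn [-0.0019 -0.0012  0.0046]
```

View pics/g8.png

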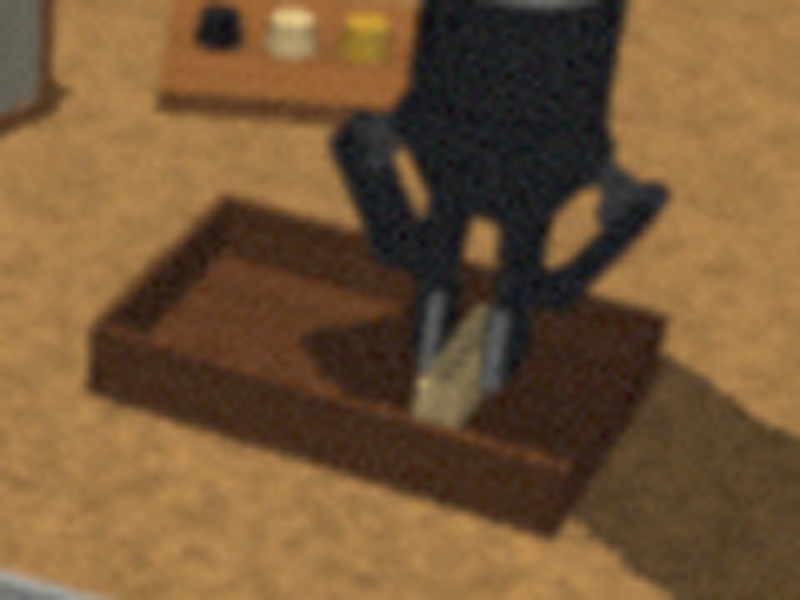

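The cover hangs between the fingers inside the near half of the case, clear of all four walls. I'll lower it until it touches the floor.

>>> servo_tool --increments '[[[0,0,0],[-3,-0.8,2],10],[[0,0,0],[0,0,3],10],[[0,0,0],[0,0,2],10],[[0,0,0],[0,0,1.5],10],[[0,0,0],[0,0,0],10],[[0,0,0],[0,0,0],10]]'

```text
time_s: 15.1
ee_pos: [0.4888, -0.3048, -0.0024]
tcp_rot: [0.0, 0.731, 0.683, -0.0]
force: [0.8, 1.0, 0.0]
opening: 0.0172
```

>>> servo_tool --increments '[[[0,0,0],[0,0,1],10],[[0,0,0],[0,0,1],10],[[0,0,0],[0,0,0],10]]'

```text
time_s: 15.48
ee_pos: [0.4888, -0.3048, -0.0037]
tcp_rot: [0.0, 0.731, 0.683, -0.0]
force: [-1.9, 1.2, 9.3]
opening: 0.0172
```

>>> servo_tool --increments '[[[0,0,0],[0,0,-0.5],20],[[0,0,0],[0,0,0],24],[[0,0,0],[0,0,0],30],[[0,0,0],[0,0,0],40],[[0,0,0],[0,0,0],46],[[0,0,0],[0,0,-15],46],[[0,0,0],[0,0,-30],46],[[0,0,0],[0,0,-30],46],[[0,0,0],[0,0,-20],46],[[0,0,0],[0,0,0],46]]'

```text
time_s: 16.73
ee_pos: [0.4896, -0.3054, 0.0932]
tcp_rot: [0.002, 0.731, 0.683, 0.0]
force: [-0.2, 1.2, 0.4]
opening: 0.0456
```

```bash
python3 - <<'E'
from h import *
go([.6527,-.0415,-.0037],-.13)
S=snapshot('side')
big=cv2.resize(S['image'][130:220,290:410],(800,600),interpolation=cv2.INTER_CUBIC)
cv2.imwrite('pics/g9.png',big[:,:,::-1])
E
```

```text
t 16.73 tcp [ 0.4896 -0.3054  0.0932] phi -0.068 tilt [ 0.003  -0.0022] F [-0.18  1.16  0.38] open 45.6
 shift mm [274.6 144.5  96.8]
 turn [0.0032 0.0019 0.062 ]
```

View pics/g9.png

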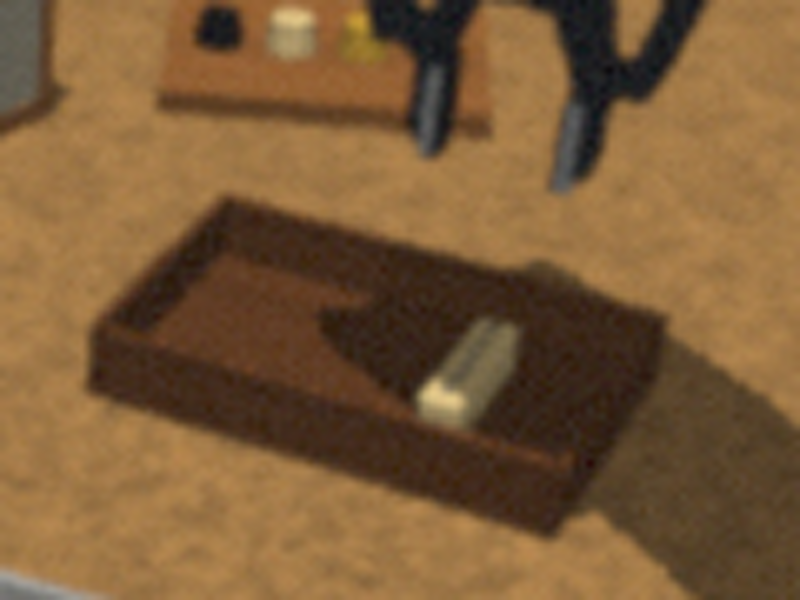

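>>> servo_tool --increments '[[[0,0,0.062],[0,0,0],50],[[0,0,0],[30,13.5,0],50],[[0,0,0],[45,20.3,0],50],[[0,0,0],[45,20.3,0],50],[[0,0,0],[45,20.3,0],50],[[0,0,0],[45,20.3,0],50],[[0,0,0],[45,20.3,0],50],[[0,0,0],[27.8,12.5,0],50],[[0,0,0],[0,0,0],50]]'

```text
time_s: 17.9
ee_pos: [0.6519, -0.0391, 0.0898]
tcp_rot: [-0.001, 0.751, 0.661, -0.0]
force: [-0.9, -0.6, 1.0]
opening: 0.0499
```

```bash
python3 - <<'E'
from h import *
go([.6527,-.0415,-.0035],-.13)
E
```

```text
t 17.9 tcp [ 0.6519 -0.0391  0.0898] phi -0.1275 tilt [-0.0015  0.0003] F [-0.89 -0.59  0.98] open 49.9
 shift mm [-2.3  1.3 93.3]
 turn [-0.0015 -0.0001  0.0025]
```

>>> servo_tool --increments '[[[0,0,0],[-2.3,1.2,20],50],[[0,0,0],[0,0,30],50],[[0,0,0],[0,0,25],50],[[0,0,0],[0,0,8],50],[[0,0,0],[0,0,0],50],[[0,0,0],[0,0,0],50]]'

```text
time_s: 18.65
ee_pos: [0.6532, -0.0437, 0.009]
tcp_rot: [0.001, 0.752, 0.66, 0.0]
force: [0.1, -0.6, -0.5]
opening: 0.0502
```

```bash
python3 - <<'E'
from h import *
go([.6527,-.0415,-.0035],-.13)
S=snapshot('side')
big=cv2.resize(S['image'][170:260,220:340],(800,600),interpolation=cv2.INTER_CUBIC)
cv2.imwrite('pics/g10.png',big[:,:,::-1])
E
```

```text
t 18.65 tcp [ 0.6532 -0.0437  0.009 ] phi -0.1303 tilt [ 0.0014 -0.0002] F [ 0.13 -0.58 -0.5 ] open 50.2
 shift mm [ 2.1 -0.8 12.5]
 turn [ 0.0014  0.     -0.0003]
```

View pics/g10.png

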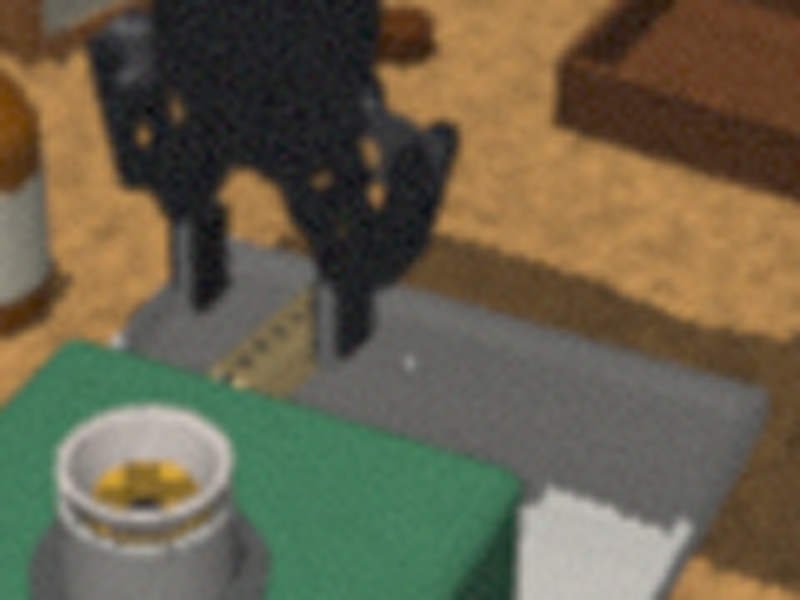

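The picture shows cover B between the open fingers, near (220, 263) in the full image. I'll lower onto it and grip.

>>> servo_tool --increments '[[[0,0,0],[2,-0.8,5],50],[[0,0,0],[0,0,5],50],[[0,0,0],[0,0,2.5],50],[[0,0,0],[0,0,0],50],[[0,0,0],[0,0,0],28],[[0,0,0],[0,0,0],18],[[0,0,0],[0,0,0],10],[[0,0,0],[0,0,0],10],[[0,0,0],[0,0,0],10],[[0,0,0],[0,0,0],10]]'

```text
time_s: 19.95
ee_pos: [0.6524, -0.0413, -0.0042]
tcp_rot: [0.0, 0.752, 0.66, 0.0]
force: [0.2, -0.1, 3.9]
opening: 0.0171
```

>>> servo_tool --increments '[[[0,0,0],[0,0,-5],10],[[0,0,0],[0,0,-15],10],[[0,0,0],[0,0,-30],10],[[0,0,0],[0,0,-30],10],[[0,0,0],[0,0,-20],10],[[0,0,0],[0,0,0],10]]'

```text
time_s: 20.7
ee_pos: [0.6529, -0.0413, 0.0973]
tcp_rot: [0.001, 0.752, 0.66, 0.001]
force: [-0.0, -0.2, -0.3]
opening: 0.0172
```

```bash
python3 - <<'E'
from h import *
go([.568,-.310,.1],-.072)
E
```

```text
t 20.7 tcp [ 0.6529 -0.0413  0.0973] phi -0.13 tilt [ 0.0027 -0.0004] F [-0.04 -0.16 -0.31] open 17.2
 shift mm [-277.4  -49.4   -2.9]
 turn [ 0.0027  0.0001 -0.058 ]
```

>>> servo_tool --increments '[[[0,0,-0.058],[0,0,0],10],[[0,0,0],[-20,-4.8,0],10],[[0,0,0],[-38,-9,0],10],[[0,0,0],[-45,-10.7,0],10],[[0,0,0],[-45,-10.7,0],10],[[0,0,0],[-45,-10.7,0],10],[[0,0,0],[-45,-10.7,0],10],[[0,0,0],[-36,-8.8,0],10],[[0,0,0],[0,0,0],10],[[0,0,0],[0,0,0],10]]'

```text
time_s: 21.95
ee_pos: [0.5666, -0.3098, 0.0949]
tcp_rot: [-0.001, 0.732, 0.681, -0.0]
force: [-0.1, 0.7, -0.5]
opening: 0.0173
```

```bash
python3 - <<'E'
from h import *
go([.568,-.310,.005],-.072)
E
```

```text
t 21.95 tcp [ 0.5666 -0.3098  0.0949] phi -0.0731 tilt [-0.001   0.0007] F [-0.07  0.66 -0.46] open 17.3
 shift mm [-0.2  1.5 89.9]
 turn [-0.001  -0.0006 -0.0011]
```

>>> servo_tool --increments '[[[0,0,0],[0,1.5,20],10],[[0,0,0],[0,0,30],10],[[0,0,0],[0,0,25],10],[[0,0,0],[0,0,12],10],[[0,0,0],[0,0,3],10],[[0,0,0],[0,0,0],10],[[0,0,0],[0,0,0],10]]'

```text
time_s: 22.82
ee_pos: [0.5692, -0.3102, 0.0065]
tcp_rot: [0.001, 0.732, 0.681, 0.0]
force: [0.1, 0.0, 0.5]
opening: 0.0174
```

```bash
python3 - <<'E'
from h import *
go([.568,-.310,-.004],-.072)
S=snapshot('side')
big=cv2.resize(S['image'][130:220,290:410],(800,600),interpolation=cv2.INTER_CUBIC)
cv2.imwrite('pics/g11.png',big[:,:,::-1])
E
```

```text
t 22.82 tcp [ 0.5692 -0.3102  0.0065] phi -0.072 tilt [ 0.0012 -0.0008] F [0.11 0.02 0.48] open 17.4
 shift mm [ 0.1 -1.3 10.5]
 turn [0.0012 0.0007 0.    ]
```

View pics/g11.png

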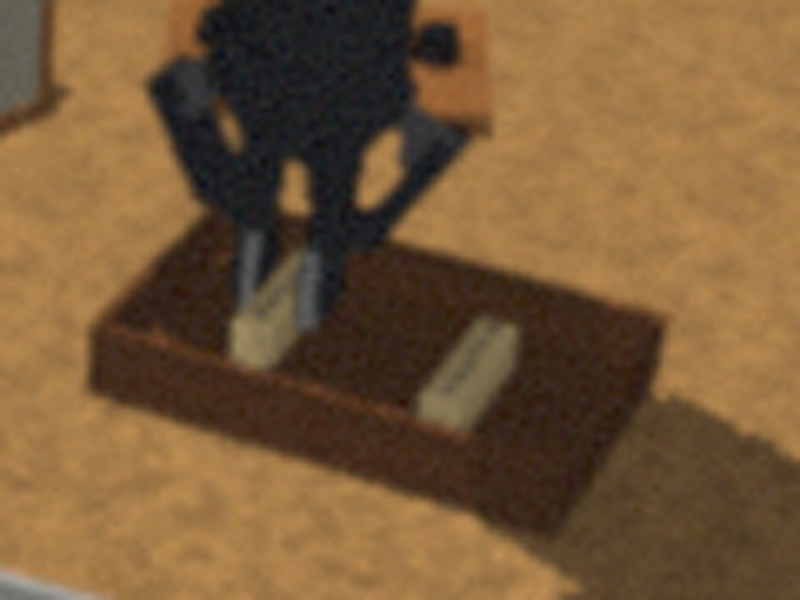

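Cover B hangs over its slot, well clear of cover A. I'll lower it to contact.

>>> servo_tool --increments '[[[0,0,0],[0,0,3],10],[[0,0,0],[0,0,3],10],[[0,0,0],[0,0,2],10],[[0,0,0],[0,0,1.5],10],[[0,0,0],[0,0,0.5],10],[[0,0,0],[0,0,0],10]]'

```text
time_s: 23.62
ee_pos: [0.5688, -0.31, -0.0042]
tcp_rot: [0.0, 0.732, 0.681, -0.0]
force: [-1.0, 0.8, 5.2]
opening: 0.0173
```

>>> servo_tool --increments '[[[0,0,0],[0,0,-0.5],20],[[0,0,0],[0,0,0],24],[[0,0,0],[0,0,0],30],[[0,0,0],[0,0,0],40],[[0,0,0],[0,0,0],46],[[0,0,0],[0,0,-15],46],[[0,0,0],[0,0,-40],46],[[0,0,0],[0,0,-50],46],[[0,0,0],[0,0,-50],46],[[0,0,0],[0,0,-45],46]]'

```text
time_s: 24.88
ee_pos: [0.5688, -0.31, 0.1994]
tcp_rot: [0.001, 0.732, 0.681, 0.0]
force: [-0.6, 0.4, -1.1]
opening: 0.0458
```

```bash
python3 - <<'E'
from h import *
go([.4265,.340,.2],.27)
S=snapshot('side')
big=cv2.resize(S['image'][130:220,290:410],(800,600),interpolation=cv2.INTER_CUBIC)
cv2.imwrite('pics/g12.png',big[:,:,::-1])
E
```

```text
t 24.88 tcp [ 0.5688 -0.31    0.1994] phi -0.072 tilt [ 0.0016 -0.001 ] F [-0.56  0.4  -1.08] open 45.8
 shift mm [ 638.  -188.7   -1.5]
 turn [ 0.0015  0.0012 -0.342 ]
```

View pics/g12.png

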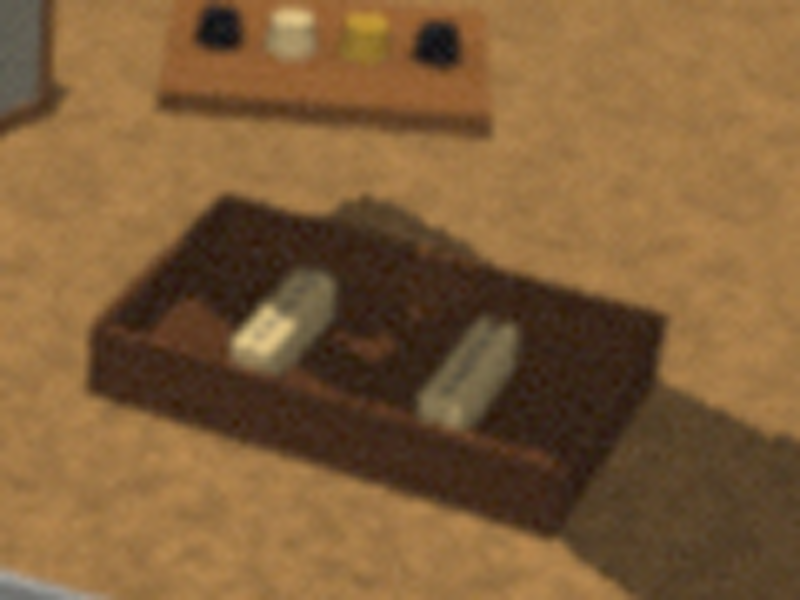

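>>> servo_tool --increments '[[[0,0,-0.171],[0,0,0],55],[[0,0,-0.171],[0,0,0],55],[[0,0,0],[30,1.6,0],55],[[0,0,0],[50,2.7,0],55],[[0,0,0],[50,2.7,0],55],[[0,0,0],[50,2.7,0],55],[[0,0,0],[50,2.7,0],55],[[0,0,0],[50,2.7,0],55],[[0,0,0],[50,2.7,0],55],[[0,0,0],[50,2.7,0],55]]'

```text
time_s: 26.18
ee_pos: [0.4867, 0.0632, 0.197]
tcp_rot: [0.001, 0.606, 0.796, 0.0]
force: [0.3, 0.1, -0.3]
opening: 0.0549
```

>>> servo_tool --increments '[[[0,0,0],[50,2.7,0],55],[[0,0,0],[50,2.7,0],55],[[0,0,0],[50,2.7,0],55],[[0,0,0],[50,2.7,0],55],[[0,0,0],[50,2.7,0],55],[[0,0,0],[34,2,0],55],[[0,0,0],[0,0,0],55],[[0,0,0],[0,0,0],55]]'

```text
time_s: 27.18
ee_pos: [0.4264, 0.3391, 0.1965]
tcp_rot: [0.0, 0.605, 0.796, 0.0]
force: [-0.6, 0.1, -1.0]
opening: 0.055
```

```bash
python3 - <<'E'
from h import *
go([.4265,.340,.13],.27)
E
```

```text
t 27.18 tcp [0.4264 0.3391 0.1965] phi 0.2701 tilt [ 0.0004 -0.    ] F [-0.56  0.1  -0.95] open 55.0
 shift mm [ 0.8  0.3 66.5]
 turn [0.0004 0.0001 0.0001]
```

Right over the head. I'll go down to about TCP 0.11 and look.

>>> servo_tool --increments '[[[0,0,0],[0.8,0.3,20],55],[[0,0,0],[0,0,30],55],[[0,0,0],[0,0,25],55],[[0,0,0],[0,0,10],55],[[0,0,0],[0,0,0],55],[[0,0,0],[0,0,0],55]]'

```text
time_s: 27.92
ee_pos: [0.427, 0.3405, 0.1122]
tcp_rot: [0.0, 0.606, 0.796, 0.001]
force: [0.9, 0.4, 0.6]
opening: 0.0552
```

```bash
python3 - <<'E'
from h import *
go([.4265,.340,.081],.27)
S=snapshot('side');T=snapshot('top')
a=cv2.resize(S['image'][310:420,225:335],(400,400),interpolation=cv2.INTER_CUBIC); b=cv2.resize(T['image'][210:310,100:200],(400,400),interpolation=cv2.INTER_CUBIC)
cv2.imwrite('pics/g13.png',np.hstack([a,b])[:,:,::-1])
E
```

```text
t 27.93 tcp [0.427  0.3405 0.1122] phi 0.2697 tilt [0.0013 0.0009] F [0.92 0.43 0.65] open 55.2
 shift mm [-0.4 -0.7 31.2]
 turn [ 0.0015 -0.0005 -0.0003]
```

View pics/g13.png

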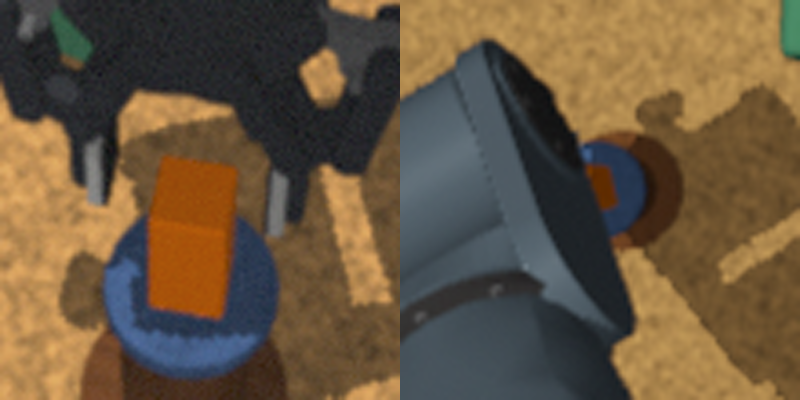

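>>> servo_tool --increments '[[[0,0,0],[-0.4,-0.5,10],55],[[0,0,0],[0,0,10],55],[[0,0,0],[0,0,7],55],[[0,0,0],[0,0,3],55],[[0,0,0],[0,0,0],55],[[0,0,0],[0,0,0],55]]'

```text
time_s: 28.78
ee_pos: [0.4262, 0.34, 0.0813]
tcp_rot: [0.0, 0.606, 0.796, 0.0]
force: [0.6, -1.0, 0.5]
opening: 0.0549
```

```bash
python3 - <<'E'
from h import *
go([.4265,.340,.081],.27)
S=snapshot('side')
a=cv2.resize(S['image'][310:420,225:335],(600,600),interpolation=cv2.INTER_CUBIC)
cv2.imwrite('pics/g14.png',a[:,:,::-1])
E
```

```text
t 28.77 tcp [0.4262 0.34   0.0813] phi 0.27 tilt [0.0003 0.0002] F [ 0.63 -0.99  0.52] open 54.9
 shift mm [-0.1  0.3  0.3]
 turn [ 0.0004 -0.0001 -0.    ]
```

View pics/g14.png

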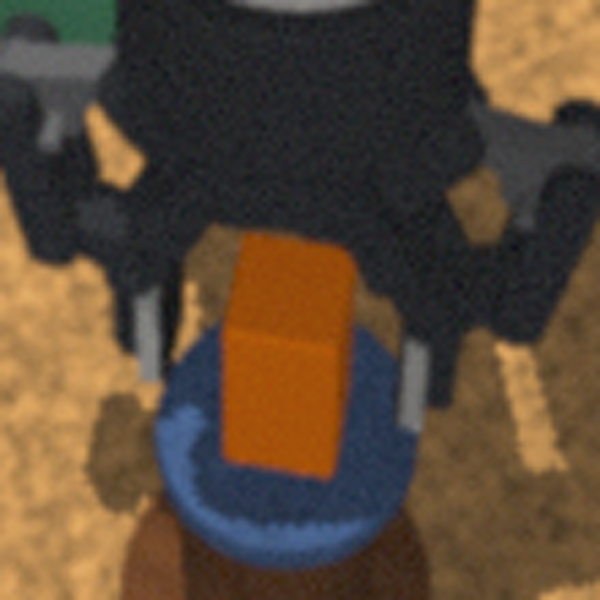

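>>> servo_tool --increments '[[[0,0,0],[0,0,0],40],[[0,0,0],[0,0,0],32],[[0,0,0],[0,0,0],26],[[0,0,0],[0,0,0],20],[[0,0,0],[0,0,0],20],[[0,0,0],[0,0,0],20]]' --newtons 80

```text
time_s: 29.58
ee_pos: [0.4261, 0.34, 0.0813]
tcp_rot: [0.0, 0.605, 0.796, 0.0]
force: [-1.5, -2.1, 6.0]
opening: 0.0272
```

```bash
python3 - <<'E'
from h import *
go(None)
print(env.observe()['moment'])
S=snapshot('side')
a=cv2.resize(S['image'][310:420,225:335],(600,600),interpolation=cv2.INTER_CUBIC)
cv2.imwrite('pics/g15.png',a[:,:,::-1])
E
```

```text
t 29.57 tcp [0.4261 0.34   0.0813] phi 0.2701 tilt [0.0003 0.0001] F [-1.49 -2.07  6.  ] open 27.2
[-0.14963497  0.14861574  0.00064567]
```

View pics/g15.png

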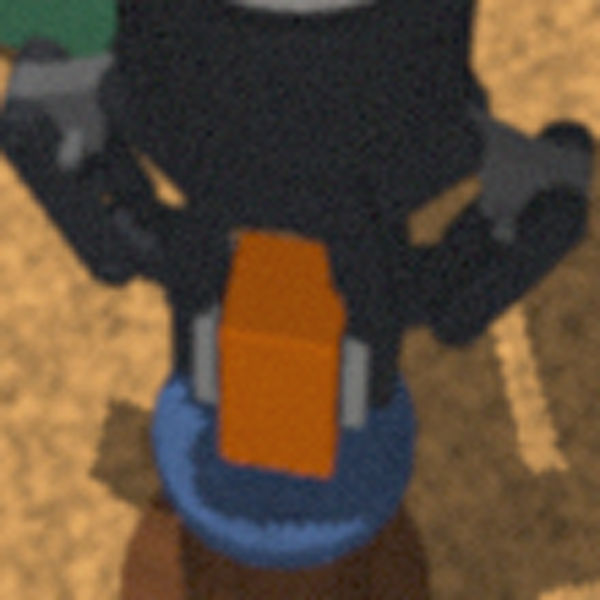

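>>> servo_tool --increments '[[[0,0,0],[0,0,-8],20],[[0,0,0],[0,0,-22],20],[[0,0,0],[0,0,-30],20],[[0,0,0],[0,0,-30],20],[[0,0,0],[0,0,-22],20],[[0,0,0],[0,0,0],20]]'

```text
time_s: 30.38
ee_pos: [0.4266, 0.3403, 0.1944]
tcp_rot: [0.0, 0.605, 0.796, 0.001]
force: [0.3, -0.1, -2.9]
opening: 0.0273
```

>>> servo_tool --increments '[[[0,0,-0.12],[0,0,0],20],[[0,0,-0.12],[0,0,0],20],[[0,0,-0.117],[0,0,0],20],[[0,0,0],[-25,1.6,0],20],[[0,0,0],[-40,2.8,0],20],[[0,0,0],[-45,3.1,0],20],[[0,0,0],[-45,3.1,0],20],[[0,0,0],[-45,3.1,0],20],[[0,0,0],[-42,2.9,0],20],[[0,0,0],[-25,1.8,0],20]]'

```text
time_s: 31.62
ee_pos: [0.598, 0.133, 0.1916]
tcp_rot: [-0.001, 0.455, 0.89, -0.001]
force: [0.3, 0.5, -1.8]
opening: 0.0272
```

>>> servo_tool --increments '[[[0,0,0],[0,0,0],20],[[0,0,0],[0,0,0],20]]'

```text
time_s: 31.88
ee_pos: [0.5969, 0.1352, 0.1926]
tcp_rot: [-0.001, 0.454, 0.891, -0.0]
force: [-0.9, -0.6, -2.1]
opening: 0.0272
```

```bash
python3 - <<'E'
from h import *
go([.5976,.1347,.19],.627)
S=snapshot('side');T=snapshot('top')
import pickle; pickle.dump((S,T),open('p1.pkl','wb'))
a=cv2.resize(S['image'][160:280,180:300],(600,600),interpolation=cv2.INTER_CUBIC)
cv2.imwrite('pics/g16.png',a[:,:,::-1]); save(T,'top3')
E
```

```text
t 31.88 tcp [0.5969 0.1352 0.1926] phi 0.6274 tilt [-0.0012  0.0001] F [-0.9  -0.63 -2.07] open 27.2
 shift mm [-0.8  0.3  2.6]
 turn [-0.0009 -0.0008  0.0004]
```

View pics/g16.png

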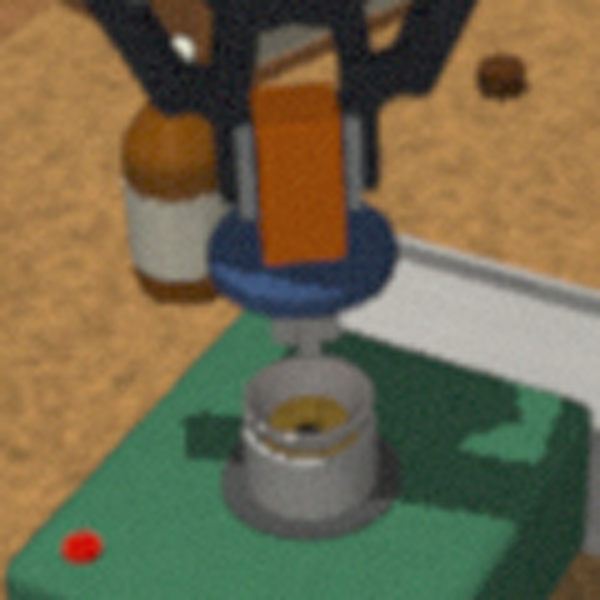

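View pics/top3.png

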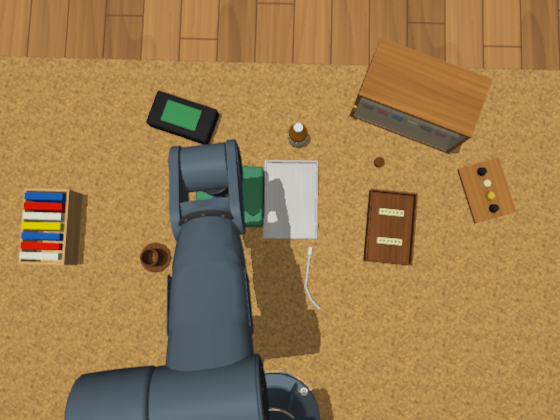

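```bash
cat > m6.py <<'E'
from h import *
import sys
def overlay(S,c,zd,phi,fn,win=(160,280,180,300),sc=5,tilt=(0,0)):
    r0,r1,c0,c1=win
    a=cv2.resize(S['image'][r0:r1,c0:c1],None,fx=sc,fy=sc,interpolation=cv2.INTER_CUBIC)[:,:,::-1].copy()
    def pl(X,col):
        q=proj(S,X); cv2.polylines(a,[np.round(np.c_[(q[:,1]-c0+.5)*sc,(q[:,0]-r0+.5)*sc]).astype(np.int32)],True,col,1)
    t=np.linspace(0,2*np.pi,60)
    for z in(0,.01): pl(np.c_[c[0]+.033*np.cos(t),c[1]+.033*np.sin(t),0*t+zd+z],(255,255,0))
    b=box(c[0],c[1],phi,.028,.028,zd+.01,zd+.065)
    for i in([0,2,6,4],[1,3,7,5],[0,1],[2,3],[4,5],[6,7]): pl(b[i],(0,255,0))
    pl(np.c_[c[0]+.012*np.cos(t),c[1]+.012*np.sin(t),0*t+zd-.034],(0,0,255))
    pl(np.c_[.598+.0245*np.cos(t),.1347+.0245*np.sin(t),0*t+.125],(255,0,255))
    cv2.imwrite('pics/'+fn,a)
if __name__=='__main__':
    import pickle; S,T=pickle.load(open('p1.pkl','rb'))
    overlay(S,(.5974,.1349),.1853,.627,'g17.png')
E
python3 m6.py
```

```text
(no output)
```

View pics/g17.png

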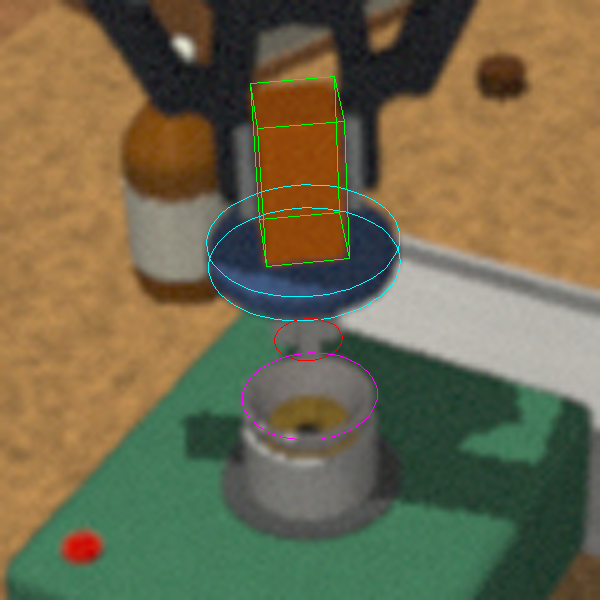

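>>> servo_tool --increments '[[[0,0,0],[-0.8,0.3,10],20],[[0,0,0],[0,0,10],20],[[0,0,0],[0,0,10],20],[[0,0,0],[0,0,3],20],[[0,0,0],[0,0,0],20],[[0,0,0],[0,0,0],20]]'

```text
time_s: 32.72
ee_pos: [0.5985, 0.1341, 0.1604]
tcp_rot: [0.0, 0.455, 0.891, 0.0]
force: [-0.7, 0.5, -2.6]
opening: 0.0274
```

```bash
python3 - <<'E'
from h import *
go([.5976,.1347,.1543],.627)
E
```

```text
t 32.73 tcp [0.5985 0.1341 0.1604] phi 0.627 tilt [0.0006 0.0001] F [-0.74  0.5  -2.6 ] open 27.4
 shift mm [ 1.1 -0.4  6.1]
 turn [ 0.0005  0.0003 -0.    ]
```

>>> servo_tool --increments '[[[0,0,0],[1,-0.4,2],20],[[0,0,0],[0,0,2],20],[[0,0,0],[0,0,2],20],[[0,0,0],[0,0,1.5],20],[[0,0,0],[0,0,1.5],20],[[0,0,0],[0,0,0],20]]'

```text
time_s: 33.48
ee_pos: [0.5973, 0.1346, 0.1509]
tcp_rot: [-0.0, 0.455, 0.891, -0.0]
force: [-1.0, 0.1, -2.5]
opening: 0.0274
```

```bash
python3 - <<'E'
from h import *
go([.5976,.1347,.1423],.627); print(env.observe()['moment'])
S=snapshot('side'); a=cv2.resize(S['image'][160:280,180:300],(600,600),interpolation=cv2.INTER_CUBIC)
cv2.imwrite('pics/g18.png',a[:,:,::-1])
E
```

```text
t 33.48 tcp [0.5973 0.1346 0.1509] phi 0.627 tilt [-0.0002 -0.    ] F [-0.95  0.13 -2.48] open 27.4
 shift mm [-0.1  0.3  8.6]
 turn [-0.0002 -0.0001 -0.    ]
[-0.0498575  -0.03456884  0.01206494]
```

View pics/g18.png

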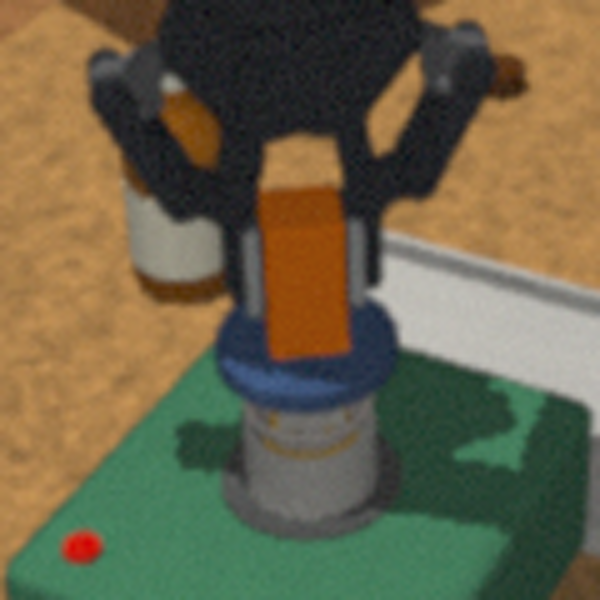

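>>> servo_tool --increments '[[[0,0,0],[0,0,2],20],[[0,0,0],[0,0,2],20],[[0,0,0],[0,0,2],20],[[0,0,0],[0,0,0],20]]'

```text
time_s: 34.02
ee_pos: [0.5973, 0.1346, 0.1449]
tcp_rot: [-0.0, 0.455, 0.891, -0.0]
force: [-0.5, -0.6, -1.8]
opening: 0.0273
```

>>> servo_tool --increments '[[[0,0,0],[0,0,2],20],[[0,0,0],[0,0,2],20],[[0,0,0],[0,0,2],20],[[0,0,0],[0,0,2],20],[[0,0,0],[0,0,0],20]]' --newtons 120

```text
time_s: 34.65
ee_pos: [0.5975, 0.1346, 0.1373]
tcp_rot: [0.0, 0.455, 0.891, 0.0]
force: [-1.4, 0.1, 4.8]
opening: 0.0266
```

```bash
python3 - <<'E'
from h import *
go([.5976,.1347,.1323],.627); print(env.observe()['moment'])
E
```

```text
t 34.65 tcp [0.5975 0.1346 0.1373] phi 0.627 tilt [0.0004 0.    ] F [-1.44  0.06  4.77] open 26.6
 shift mm [0.  0.1 5. ]
 turn [ 0.0004  0.0002 -0.    ]
[-0.15527877  0.41747541  0.02188664]
```

>>> servo_tool --increments '[[[0,0,0],[0,0,1.5],20],[[0,0,0],[0,0,1.5],20],[[0,0,0],[0,0,1],20],[[0,0,0],[0,0,1],20],[[0,0,0],[0,0,0],20],[[0,0,0],[0,0,0],20]]'

```text
time_s: 35.4
ee_pos: [0.5976, 0.1346, 0.1326]
tcp_rot: [0.0, 0.455, 0.891, 0.0]
force: [-3.2, -1.4, 7.3]
opening: 0.0267
```

```bash
python3 - <<'E'
from h import *
go([.5976,.1347,.1323],.627); print(env.observe()['moment'])
from m6 import overlay
S=snapshot('side'); overlay(S,(.598,.1347),.125,.627,'g19.png')
a=cv2.resize(S['image'][160:280,180:300],(600,600),interpolation=cv2.INTER_CUBIC)
cv2.imwrite('pics/g20.png',a[:,:,::-1])
E
```

```text
t 35.4 tcp [0.5976 0.1346 0.1326] phi 0.627 tilt [0.0006 0.    ] F [-3.21 -1.44  7.32] open 26.7
 shift mm [0.1 0.1 0.3]
 turn [0.0005 0.0003 0.    ]
[-0.1704981   0.60761409 -0.0072958 ]
```

View pics/g19.png

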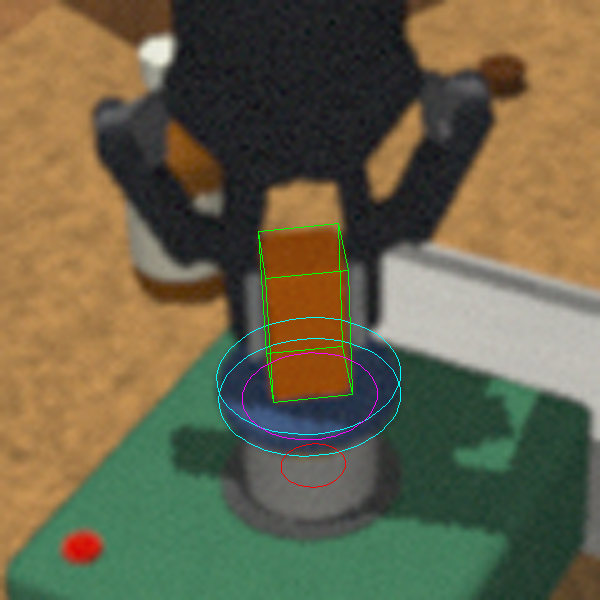

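View pics/g20.png

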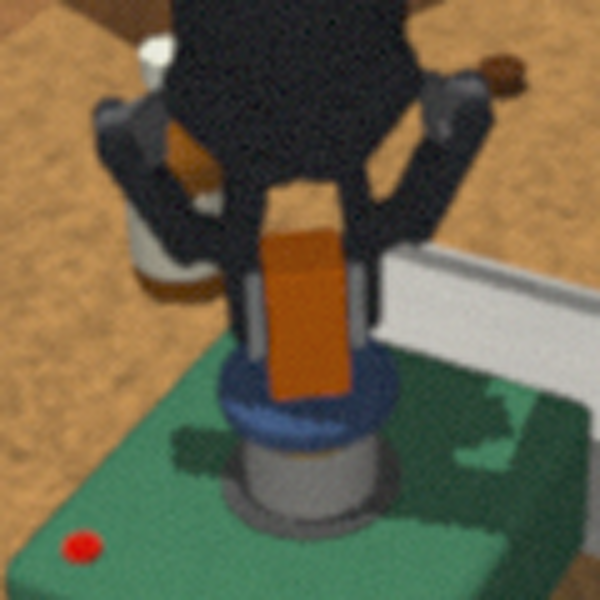

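>>> servo_tool --increments '[[[0,0,0],[0,0,0.7],20],[[0,0,0],[0,0,0],20],[[0,0,0],[0,0,0],20]]'

```text
time_s: 35.83
ee_pos: [0.5976, 0.1346, 0.1324]
tcp_rot: [0.0, 0.455, 0.891, 0.0]
force: [-4.9, -0.7, 11.6]
opening: 0.0269
```

>>> servo_tool --increments '[[[0,0,0],[0,0,0.7],20],[[0,0,0],[0,0,0],20],[[0,0,0],[0,0,0],20]]'

```text
time_s: 36.2
ee_pos: [0.5976, 0.1346, 0.1324]
tcp_rot: [0.0, 0.455, 0.891, 0.0]
force: [-7.4, -1.1, 17.1]
opening: 0.0266
```

```bash
cat > m7.py <<'E'
from h import *
def run(S,zd0=.125,c0=(.598,.1347)):
    h=hsv(S); I,J=np.indices(h.shape[:2])
    org=((h[...,1]>190)&(h[...,0]<20)&(h[...,2]>70)&(I>190)&(I<245)&(J>225)&(J<255))
    org=comp(org,(225,242))
    blue=((h[...,0]>95)&(h[...,0]<130)&(h[...,1]>70)&(I>215)&(I<260)&(J>215)&(J<265)); blue=comp(blue,(245,242))
    hull=lambda m: (cv2.fillConvexPoly(np.zeros(m.shape,np.uint8),cv2.convexHull(np.argwhere(m)[:,::-1].astype(np.int32)),1)>0)
    print(org.sum(),blue.sum())
    t=np.linspace(0,2*np.pi,48)
    def tr(X,x): return (Ro.from_rotvec([x[3],x[4],0]).as_matrix()@X.T).T+[x[0],x[1],x[2]]
    # disc mask lower boundary only : use hull of blue; weight region below rows of finger occlusion
    B=hull(blue); w1=win_of(org,5); w2=win_of(B,5)
    w2=(240,w2[1],w2[2],w2[3])
    def cost(x):
        b=box(0,0,.627,.028,.028,.01,.065); d=np.vstack([np.c_[.033*np.cos(t),.033*np.sin(t),0*t+z] for z in(0,.01)])
        return np.abs(sil(S,tr(b,x),w1)-org[w1[0]:w1[1],w1[2]:w1[3]]).sum()+np.abs(sil(S,tr(d,x),w2)-B[w2[0]:w2[1],w2[2]:w2[3]]).sum()
    for z in(zd0,zd0+.002):
      x0=np.array([*c0,z,0,0])
      for k in range(4):
        Sx=np.vstack([x0]+[x0+np.eye(5)[i]*[.003,.003,.003,.05,.05][i]*(-1)**k for i in range(5)])
        r=minimize(cost,x0,method='Nelder-Mead',options=dict(initial_simplex=Sx,maxiter=800,xatol=1e-5,fatol=1e-3)); x0=r.x
      print(r.x.round(4),round(r.fun,1), 'at zero-tilt',round(cost(np.array([*c0,z,0,0])),1))
if __name__=='__main__':
    S=snapshot('side'); import pickle; pickle.dump(S,open('p2.pkl','wb')); run(S)
E
python3 m7.py
python3 - <<'E'
import sys; sys.path.insert(0,'.')
from h import *; go(None); print(env.observe()['moment'])
E
```

```text
499 434
[0.6115 0.1129 0.1016 0.0749 0.0528] 57.4 at zero-tilt 112.3
[ 0.6034  0.125   0.1216 -0.164  -0.0837] 70.9 at zero-tilt 103.8
t 36.25 tcp [0.5977 0.1346 0.1324] phi 0.6271 tilt [0.0011 0.    ] F [-7.28 -2.54 17.17] open 27.0
[-0.35633329  1.33277131  0.01750153]
```

```bash
cat > m8.py <<'E'
from h import *
import pickle,m7
S=pickle.load(open('p2.pkl','rb'))
h=hsv(S); I,J=np.indices(h.shape[:2])
org=comp(((h[...,1]>190)&(h[...,0]<20)&(h[...,2]>70)&(I>190)&(I<245)&(J>225)&(J<255)),(225,242))
b=lambda x: (Ro.from_rotvec([x[0],x[1],0]).as_matrix()@box(0,0,.627,.028,.028,.01,.065).T).T+[.598,.1347,x[2]]
w=win_of(org,5)
cost=lambda x: np.abs(sil(S,b(x),w)-org[w[0]:w[1],w[2]:w[3]]).sum()
for z in(.124,.125,.126,.127,.128):
    g=[(cost((a,c,z)),a,c) for a in np.arange(-.15,.151,.025) for c in np.arange(-.15,.151,.025)]
    g.sort(); print(z,[np.round(v,3).tolist() for v in g[:4]],'0tilt',round(cost((0,0,z)),1))
E
python3 m8.py
```

```text
0.124 [[80.243, -0.025, -0.0], [81.969, -0.05, -0.025], [83.396, -0.0, 0.025], [83.729, -0.0, -0.0]] 0tilt 83.7
0.125 [[78.498, -0.05, -0.025], [79.698, -0.075, -0.025], [80.424, -0.025, -0.0], [82.035, -0.05, -0.0]] 0tilt 84.9
0.126 [[76.659, -0.075, -0.025], [77.404, -0.1, -0.05], [78.239, -0.075, -0.05], [78.949, -0.05, -0.025]] 0tilt 86.1
0.127 [[73.349, -0.1, -0.05], [76.471, -0.075, -0.025], [76.875, -0.125, -0.05], [78.435, -0.075, -0.05]] 0tilt 90.9
0.128 [[71.047, -0.125, -0.075], [72.404, -0.125, -0.05], [73.216, -0.1, -0.05], [74.11, -0.15, -0.075]] 0tilt 99.7
```

>>> servo_tool --increments '[[[0,0,0],[0,-0.7,0],20],[[0,0,0],[0,0,0],20],[[0,0,0],[0,0,0],20]]'

```text
time_s: 36.62
ee_pos: [0.5976, 0.1346, 0.1324]
tcp_rot: [0.001, 0.455, 0.891, 0.001]
force: [-4.0, 1.0, 14.2]
opening: 0.0271
```

```bash
cat >> h.py <<'E'
def ft():
    s=env.observe(); q=s['tcp_rot']; R=Ro.from_quat([q[1],q[2],q[3],q[0]]).as_matrix()
    print('F tool',(R.T@np.array(s['force'])).round(2),'M tool',(R.T@np.array(s['moment'])).round(3)); go(None)
E
python3 -c "
from h import *
ft()"
python3 - <<'E'
# tilt estimate from pre-insertion image p1 (free head), centre along known TCP
import sys; sys.path.insert(0,'.')
from h import *
import pickle
S,T=pickle.load(open('p1.pkl','rb'))
h=hsv(S); I,J=np.indices(h.shape[:2])
org=comp(((h[...,1]>190)&(h[...,0]<20)&(h[...,2]>70)&(I>165)&(I<220)&(J>225)&(J<255)),(195,240))
blue=((h[...,0]>95)&(h[...,0]<130)&(h[...,1]>70)&(I>190)&(I<235)&(J>215)&(J<265)); blue=comp(blue,(215,242))
B=(cv2.fillConvexPoly(np.zeros(blue.shape,np.uint8),cv2.convexHull(np.argwhere(blue)[:,::-1].astype(np.int32)),1)>0)
print(org.sum(),B.sum())
t=np.linspace(0,2*np.pi,48); u=np.array([.81,.587,0])
w1=win_of(org,5); w2=list(win_of(B,5)); w2[0]=210
def tr(X,x): return Ro.from_rotvec(u*x[0]).apply(X-[0,0,.032])+np.array([.5974,.1349,.1853+.032+x[1]])+x[2]*np.array([-.587,.81,0])+x[3]*u
def cost(x):
    b=box(0,0,.627,.028,.028,.01,.065); d=np.vstack([np.c_[.033*np.cos(t),.033*np.sin(t),0*t+z] for z in(0,.01)])
    return np.abs(sil(S,tr(b,x),w1)-org[w1[0]:w1[1],w1[2]:w1[3]]).sum(),np.abs(sil(S,tr(d,x),w2)-B[w2[0]:w2[1],w2[2]:w2[3]]).sum()
for th in np.arange(-.2,.11,.025):
    r=minimize(lambda x:sum(cost([th,*x])),[0,0,0],method='Nelder-Mead',options=dict(initial_simplex=np.vstack([np.zeros(3),np.eye(3)*.003]),xatol=1e-5))
    print(round(th,3),'free',round(r.fun,1),r.x.round(4),'fixed',np.round(cost([th,0,0,0]),1))
E
```

```text
F tool [  3.15  -2.57 -14.21] M tool [ 0.716  0.483 -0.044]
t 36.62 tcp [0.5976 0.1346 0.1324] phi 0.6271 tilt [0.0023 0.0007] F [-3.96  1.04 14.2 ] open 27.1
572 674
-0.2 free 63.9 [-0.0112 -0.0164 -0.0008] fixed [65.  32.7]
-0.175 free 60.4 [-0.013  -0.0193 -0.0011] fixed [67.9 35.9]
-0.15 free 57.4 [-0.0145 -0.0212 -0.0013] fixed [70.4 38.9]
-0.125 free 55.8 [-0.0159 -0.023  -0.0015] fixed [73.2 41.5]
-0.1 free 54.2 [-0.017  -0.0247 -0.0016] fixed [76.1 43.5]
-0.075 free 53.1 [-0.0176 -0.0254 -0.0016] fixed [78.6 45.6]
-0.05 free 107.3 [ 0.0011 -0.0009  0.0006] fixed [80.9 46.6]
-0.025 free 108.4 [ 0.0006 -0.0013  0.0006] fixed [82.7 47.1]
-0.0 free 111.4 [ 0.0011 -0.0011  0.0004] fixed [84.6 46.8]
0.025 free 52.5 [-0.021  -0.0298 -0.002 ] fixed [85.9 46.6]
0.05 free 115.5 [ 0.0011 -0.0005  0.0006] fixed [86.7 45.1]
0.075 free 55.5 [-0.0209 -0.0293 -0.0018] fixed [86.9 43.8]
0.1 free 58.6 [-0.0212 -0.0296 -0.0018] fixed [87.2 41.7]
```

```bash
cat > m9.py <<'E'
from h import *
import pickle
ps=[snapshot('side') for _ in range(8)]
S=ps[0]; S['image']=np.mean([p['image'] for p in ps],0).astype(np.uint8)
pickle.dump(S,open('p3.pkl','wb'))
from m6 import overlay
overlay(S,(.598,.1347),.1255,.627,'g21.png',win=(195,270,200,290),sc=8)
a=cv2.resize(S['image'][195:270,200:290],None,fx=8,fy=8,interpolation=cv2.INTER_CUBIC); cv2.imwrite('pics/g22.png',a[:,:,::-1])
ft()
E
python3 m9.py
```

```text
F tool [  2.55  -2.56 -14.99] M tool [ 0.676  0.609 -0.055]
t 37.02 tcp [0.5976 0.1346 0.1324] phi 0.627 tilt [0.0024 0.0007] F [-3.6   0.56 14.98] open 26.7
```

View pics/g21.png

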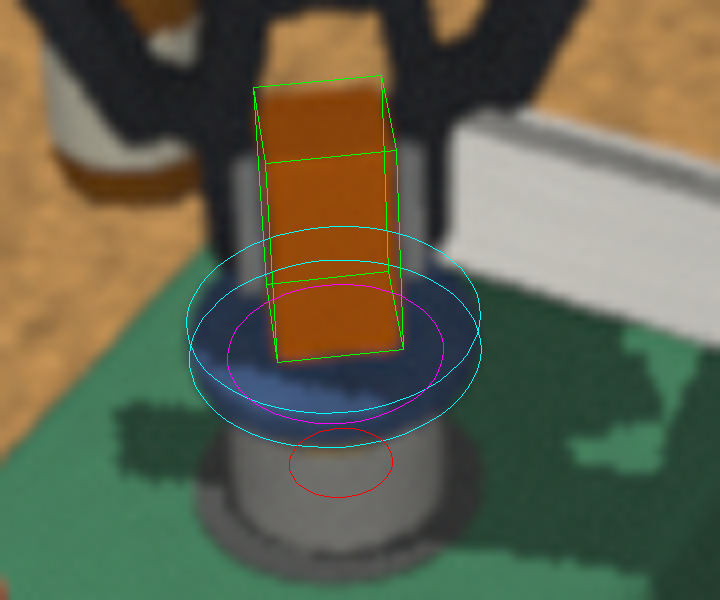

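View pics/g22.png

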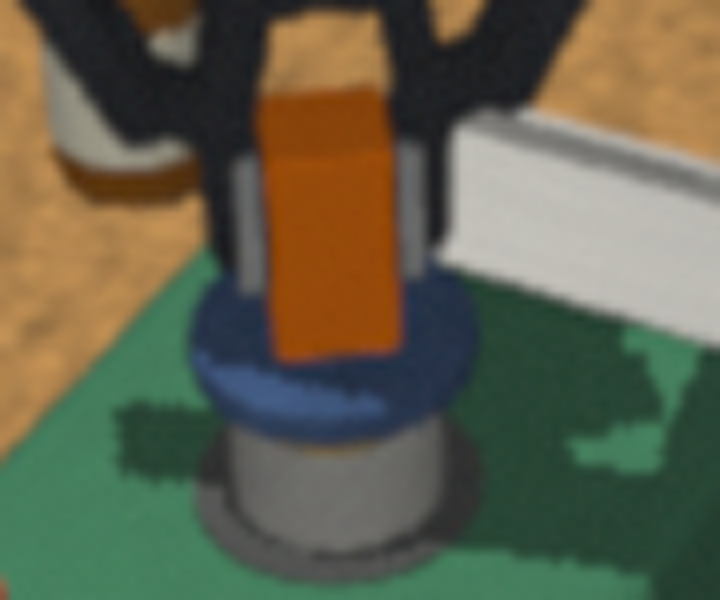

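```bash
python3 - <<'E'
from h import *
ft(); print(np.abs(env.observe()['joint_velocities']).max())
print(ticket.job_done()); ft()
E
```

```text
F tool [  2.55  -2.56 -14.99] M tool [ 0.676  0.609 -0.055]
t 37.02 tcp [0.5976 0.1346 0.1324] phi 0.627 tilt [0.0024 0.0007] F [-3.6   0.56 14.98] open 26.7
0.0022821300624304933
the job is handed in; nothing more can be done
None
the job is handed in; nothing more can be done
```

I finished the changeover and handed it in at 37 s, with the head still gripped at 120 N and pressed home. No verdict was reported.

- **Covers:** Both were lowered until the force sensor felt the case floor, then released. Pictures show them flat and side by side in the walnut case.
- **Head:** I lifted it, turned it to the socket angle of 0.627 rad and lowered it. It passed the slot mouth with no contact force, so the splines meshed.
    - The spring force built up as expected, to about 9.5 N.
    - The head then stopped on the rim at TCP z 0.1324 m, against 0.1323 m expected for flush. The final press was about 17 N in all, and the arm was still.
- **Bystanders:** None showed any movement in the pictures. I compared them by eye and did not re-measure them at the end.

**Checks that failed or disagreed:**
- **Fingertip height:** The tips sat about 23–28 mm higher than the reported TCP height and the stated geometry imply. Because of this the first close on cover A came down on air. I re-measured from the pictures and from contact, and used relative heights after that.
- **Head tilt:** My fits of the head's tilt from the side picture were poorly conditioned and disagreed with each other; some gave over 0.1 rad, past the 0.09 rad limit. Comparing outlines by eye suggests 0.05 rad or less.
- **Side load:** A lateral force of about 3.6 N remained, and the moment hints that the disc presses harder on one side of the rim.

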